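# Mount the bench magnifier on its ball stud and lock it

### The arm

A 6-joint arm with a two-finger parallel gripper is mounted at the origin on the work surface. World frame = base frame: x ahead of the robot, y to its left, z up, the work surface at z = 0. Lengths are in m, angles in rad, forces in N, time in s.
With the tool pointing down it reaches from about 0.3 to 0.85 m from the base axis. Payload 4.2 kg.
Tool frame: the origin (TCP) lies on the centre line of the jaws, within the pads' length; the fingertips stand 25 mm ahead of it and the grasp point (between the pads) lies 6 mm ahead of it (ctrl.finger_overhang is the distance from the TCP to the fingertips, in m); y points along the fingers, z is the direction in which the jaws open and shut, and the axes are right-handed (so a half turn about y gives the same grasp; the last joint's range is limited). The gripper opens to 91 mm and grips with 3 to 60 N. Pads are 32 mm wide; open, the fingers measure 118 mm over their backs; the gripper's body (76 mm by 178 mm) begins 60 mm behind the grasp point.
Start: joints at [-1.312, 0.32, 1.565, -0, 1.257, -0.02], TCP at [0.158, -0.553, 0.214] pointing down, gripper open.
Joint ranges: [-3.11, 3.11], [-0.84, 2.01], [0.21, 2.61], [-1.34, 4.49], [0.05, 2.63], [-2.56, 2.56]. Speed limits (rad/s): [2.57, 2.57, 3.14, 3.14, 3.14, 3.14].

### API

Orientations are given as a unit quaternion [w, x, y, z].
In Python, from station import ctrl gives the robot as it stands.
- The arm moves only by the tool step_arm, never from a script. Its argument "steps" is text: rows parted by semicolons, each of 7 numbers parted by spaces: the shift along the tool's x, y, z in cm, then the turn, a rotation vector about the tool's x, y, z in rad, then the closure, from 0 (fully open) to 1 (shut). A call has 1 to 20 rows; each row shifts and turns the pose as measured when the row begins, along the tool's axes as they then stand; what a row does not reach is not made up. A row lasts 1/12 s, in which the tool goes at most 41.7 mm and 7.16 degrees, less where a joint would pass 70% of its speed; a pose out of reach is approached as far as the arm can. A call with a gripper value outside its range is refused whole. The fingers move at their own pace and stop on an object; "grip_force" is the grip in N (left out, the last holds). Time passes only in rows, so rows that do not move let the fingers close. It gives the time, the measured TCP pose, the force and the opening at its end, in the units of the state.
- ctrl.state(): the state, without advancing time (a new reading comes with each control period).
- ctrl.get_image(name): name is "scene" or "top" or "wrist"; returns a dict with "img" (384x512x3 uint8, red, green, blue), "fov_y" (degrees; the focal length in pixels is half the picture's height over the tangent of half this angle, whatever the lens; pixels are square), "cx", "cy" (the principal point, pixels), "extrinsics" (4x4, takes a point from world to camera coordinates); the wrist camera has in their place "mount" (4x4, takes a point from camera to tool coordinates, whose origin is the TCP and whose axes are the tool frame's). Camera axes: x right, y up, looking along -z (the intrinsics and any distortion apply to the point x, -y, -z); pixel columns grow to the right and rows downward; lengths in m; the calibration is good to about 2 mm. A picture is of the moment at which its call begins: read the wrist's pose just before it. There is no depth.
- ctrl.sign_off(): hands the job in, once; it reports no verdict.
The state is a dict: "t": time; "qpos": joint angles; "dq": joint speeds; "joint_torque": joint torques, N m; "ee_pos": TCP position; "ee_rot": TCP orientation; "wrist_force": force on the tool from outside, world axes, zero at the start; "ft_torque": the same for the moment, N m; "opening": finger opening in m.
Only numpy, scipy, OpenCV 4.12 (cv2) and the standard library are available. Lean on these libraries where they do the work, as an engineer would, in place of code of your own. Each camera call takes 0.05 s, during which the arm holds its last target.

### The job

Mount the bench magnifier on the dissecting board: swing its handle fully up, lower its socket onto the steel ball with the lens over the white disc, and push it firmly home until its feet sit flat on the metal plate. Then press the handle all the way down to lock it and let go. Leave the knife and the two stacks of cassettes where they are.

Things in the scene. Friction and masses are not known exactly. Their poses are not given: they have to be found in the camera images.
- magnifier: Bench magnifier, about 0.8 kg: a grey ball coupler with a lens on a flat arm to +x and a handle to -x. Origin: on the socket axis, in the plane of the feet's underside; x points to the lens, z up along the socket. Sleeve 85 mm high, socket 45 mm wide, open below. Feet 10 mm high, 56 mm wide, from x = -52 to +85 mm.
- sleeve (a point): Place to grip the eight-sided sleeve: on the socket axis, 50 mm above the underside. It is 56 mm across its flats, which face the magnifier's +y and -y and are 23 mm wide; close the fingers along that y, from above. The raised handle stays 15 mm or more clear behind.
- lens (a point): Centre of the round lens (92 mm across, 10 mm thick): 135 mm in +x from the socket axis, 60 mm above the underside.
- handle_hinge (a point): Point on the handle's hinge axis (parallel to the magnifier's y): 36 mm in -x from the socket axis, 58 mm above the underside.
- handle_grip (a point): Middle of the rubber cross bar (T-grip) at the handle's end: a bar along the magnifier's y, 18 mm thick, 48 mm long, with ball-shaped ends. With the handle down it lies 92 mm in -x of the hinge and 10 mm above it. Pinched by its two round ends from above (fingers closing along y), it pivots between the fingers and can be led round the hinge in an arc.
- handle (a joint): Angle in rad about the magnifier's +y: 0 = fully down (locked, level, pointing to -x), 1.0 = fully up (stop). Friction 0.07 N m keeps it where left. A toe below the hinge swings with it: under the ball when down, clear of the socket above 0.5. While it is down the ball cannot enter; if the coupler is not home the toe meets the ball and the handle stops between 0.2 and 0.55.
- pin (a joint): Stiff brass pad in the socket's roof; its pin shows on top. Value: m pushed up. 0 = out (pin 3 mm above the top), about 0.014 = ball fully home (pin 17 mm above). No spring, but about 12 N of friction, plus 2.5 N for each 10 mm/s: under its own weight the coupler rests on the ball about 13 mm short of home and must be pressed down.
- board: Wooden dissecting board 300 x 200 x 22 mm, fixed, with an aluminium seat plate (155 mm along x, 86 wide, top 30 mm above the bench), the ball stud and a white disc. Origin: stud's axis at bench level; x points along the board to the disc, z up. The board reaches from x = -75 to +225 mm.
- ball (a point): Centre of the steel ball (40 mm across) on its 18 mm neck: 78 mm above the bench, 48 mm above the seat plate. The ball's top is 98 mm above the bench.
- seat (a point): Point on the top of the seat plate, on the stud's axis, 30 mm above the bench; its axes are those of the board. The magnifier is home when its origin is here.
- disc (a point): Centre of the top of the round white disc on the board (70 mm across, 25 mm above the bench), 135 mm in the board's +x from the stud's axis.
- knife: Bystander, to be left alone: dissecting knife lying flat, 190 mm long, 14 mm high. Origin: centre of its underside (where blade and handle meet).
- cassettes0: Bystander, to be left alone: stack of tissue cassettes 42 x 30 x 18 mm on the board, beyond the white disc. Origin: centre of its underside.
- cassettes1: Bystander, to be left alone: stack of tissue cassettes 42 x 30 x 18 mm on the board, beside the ball and disc. Origin: centre of its underside.

How it is judged:
By the outcome, as a careful person would: the job done as asked, in the order asked, and still so for the second after the job is handed in, with the robot touching nothing.
It also fails if it takes over 64 s, if anything falls off the work surface, if the arm or the gripper's body presses on something with over 40 N, if the wrist force passes 120 N, or if a joint passes its speed limit or range.

## Working session

There is one attempt and no reset: what is moved stays moved. The work goes in short steps, Python scripts to look and compute and a tool call to move; the robot and the scene stay as the last step left them, time stands still between calls to the robot, and variables do not carry over. Pictures are saved under pics/ and viewed, and the job is handed in when it is done.

Besides the shell and the picture viewer there is one more tool, called after "Request:" as name(argument=value, ...) on one line, values as JSON. step_arm: Moves the arm, as the interface text tells. Its arguments: {"type":"object","properties":{"steps":{"type":"string"},"grip_force":{"type":"number"}},"required":["steps"]}

```bash
ls; mkdir -p pics
python3 - <<'E'
from station import ctrl
import cv2
print(ctrl.state())
for n in ["scene","top","wrist"]:
    d=ctrl.get_image(n)
    cv2.imwrite(f"pics/{n}0.png",d["img"][:,:,::-1])
    print(n,{k:v for k,v in d.items() if k!="img"})
print([a for a in dir(ctrl) if a[0]!='_'], ctrl.finger_overhang)
E
```

```text
pics
{'t': 0.0, 'qpos': array([-1.31199949e+00,  3.20311882e-01,  1.56568010e+00,  1.63815561e-05,
        1.25738080e+00, -2.00077441e-02]), 'dq': array([ 0.00034023, -0.00038787,  0.00038279,  0.00019901, -0.00104097,
       -0.00027427]), 'joint_torque': array([ 2.38582885e-03, -4.12455511e+01, -2.31969041e+01,  7.27650826e-02,
        4.57406673e-02, -1.40395091e-04]), 'ee_pos': array([ 0.15811677, -0.55231058,  0.21300839]), 'ee_rot': array([ 0.09818205, -0.09832104,  0.70087281, -0.69962172]), 'wrist_force': array([-0.2182237 , -0.11912602,  0.1976281 ]), 'ft_torque': array([-0.00374507, -0.01608775,  0.016445  ]), 'opening': 0.09125617265782851}
scene {'fov_y': 46.64011357605892, 'cx': 253.54282752287642, 'cy': 198.52935895040576, 'extrinsics': array([[ 7.04965562e-01,  7.09239997e-01, -1.47743123e-03,
        -3.34363060e-01],
       [-5.35672046e-01,  5.33806648e-01,  6.54298038e-01,
         2.41328894e-01],
       [ 4.64843001e-01, -4.60466165e-01,  7.56235344e-01,
        -1.68146562e+00],
       [ 0.00000000e+00,  0.00000000e+00,  0.00000000e+00,
         1.00000000e+00]
[... 160 characters left out ...]
69],
       [ 0.99111238, -0.01076678,  0.13259081, -0.4919823 ],
       [-0.13235977,  0.01990647,  0.99100183, -0.96926779],
       [ 0.        ,  0.        ,  0.        ,  1.        ]])}
wrist {'fov_y': 66.4994701796643, 'cx': 256.99444220311875, 'cy': 187.4113447256304, 'mount': array([[ 5.10857591e-04, -9.57488064e-01, -2.88472436e-01,
        -8.23406804e-02],
       [ 4.24395815e-05,  2.88472494e-01, -9.57488182e-01,
        -1.70706038e-01],
       [ 9.99999869e-01,  4.76897456e-04,  1.88003756e-04,
         4.23487057e-05],
       [ 0.00000000e+00,  0.00000000e+00,  0.00000000e+00,
         1.00000000e+00]])}
['Unreachable', 'finger_overhang', 'get_image', 'sign_off', 'state'] 0.025
```

View pics/scene0.png

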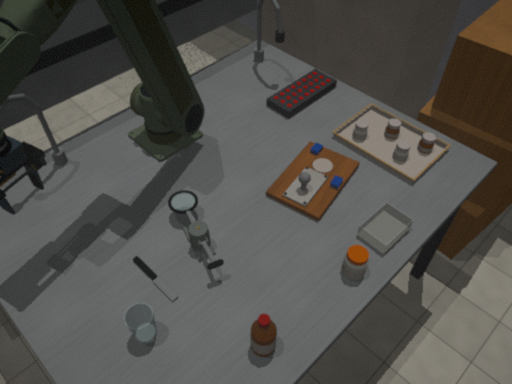

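View pics/top0.png

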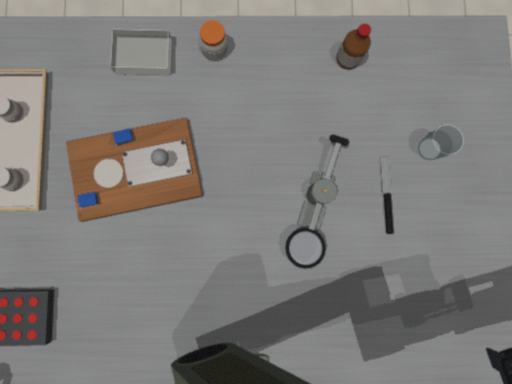

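View pics/wrist0.png

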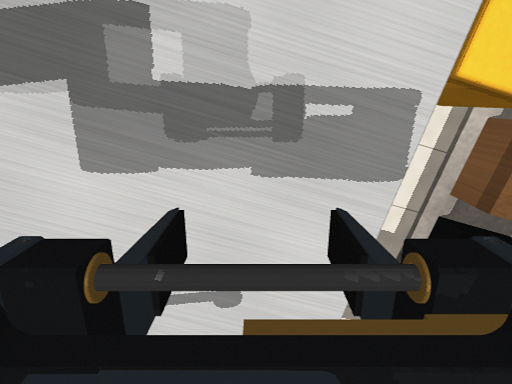

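```bash
cat > h.py <<'E'
import numpy as np, cv2
from scipy.spatial.transform import Rotation as R
def cam(d,st=None):
    H,W=d["img"].shape[:2]
    f=H/2/np.tan(np.radians(d["fov_y"])/2)
    if "extrinsics" in d: E=np.array(d["extrinsics"])
    else:
        T=np.eye(4);q=st["ee_rot"];T[:3,:3]=R.from_quat([q[1],q[2],q[3],q[0]]).as_matrix();T[:3,3]=st["ee_pos"]
        E=np.linalg.inv(T@np.array(d["mount"]))
    return f,d["cx"],d["cy"],E
def proj(c,p):
    f,cx,cy,E=c;p=np.atleast_2d(p)
    q=p@E[:3,:3].T+E[:3,3]
    return np.c_[cx+f*q[:,0]/-q[:,2], cy+f*(-q[:,1])/-q[:,2]]
def back(c,uv,z):
    f,cx,cy,E=c;uv=np.atleast_2d(uv)
    d=np.c_[(uv[:,0]-cx)/f,-(uv[:,1]-cy)/f,-np.ones(len(uv))]@E[:3,:3]
    o=-E[:3,:3].T@E[:3,3]
    return o+d*((z-o[2])/d[:,2])[:,None]
def rt(q): return R.from_quat([q[1],q[2],q[3],q[0]])
def crop(img,x0,y0,w,h,s,name):
    cv2.imwrite(name,cv2.resize(img[y0:y0+h,x0:x0+w,::-1],None,fx=s,fy=s,interpolation=cv2.INTER_CUBIC))
E
python3 - <<'E'
from h import *
a=cv2.imread("pics/top0.png")[:,:,::-1];b=cv2.imread("pics/scene0.png")[:,:,::-1]
crop(a,270,120,130,160,5*0.72,"pics/c1.png") 
crop(a,60,110,150,115,5,"pics/c2.png")
crop(b,150,180,100,100,6,"pics/c3.png")
crop(b,260,135,110,90,7,"pics/c4.png")
E
```

```text
(no output)
```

View pics/c1.png

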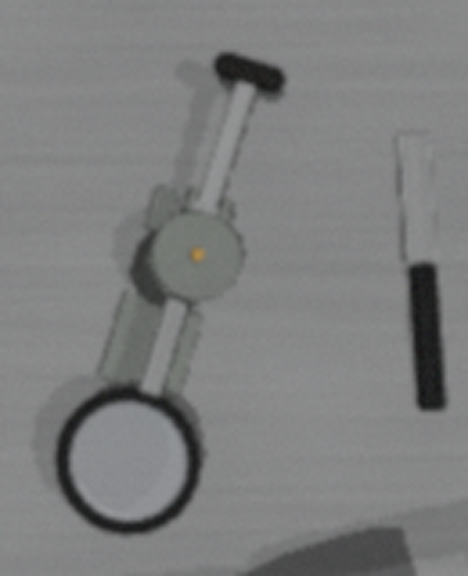

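View pics/c2.png

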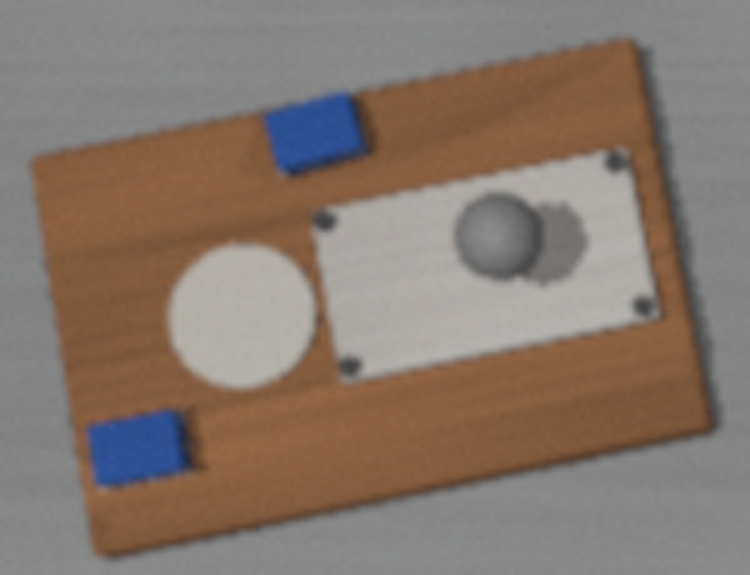

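View pics/c3.png

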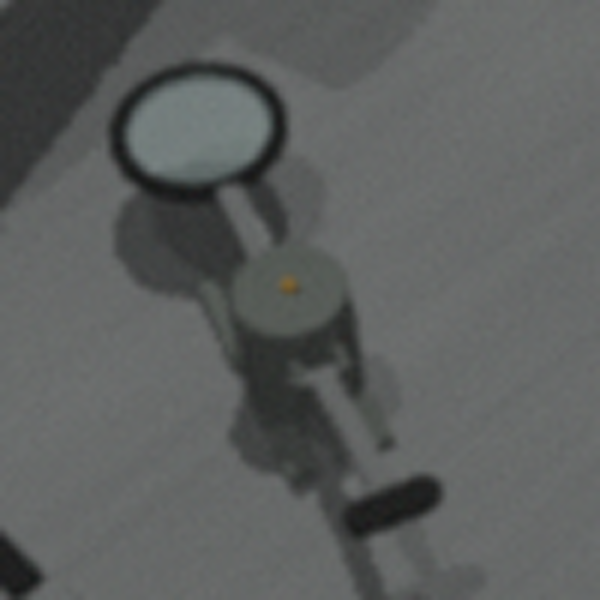

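View pics/c4.png

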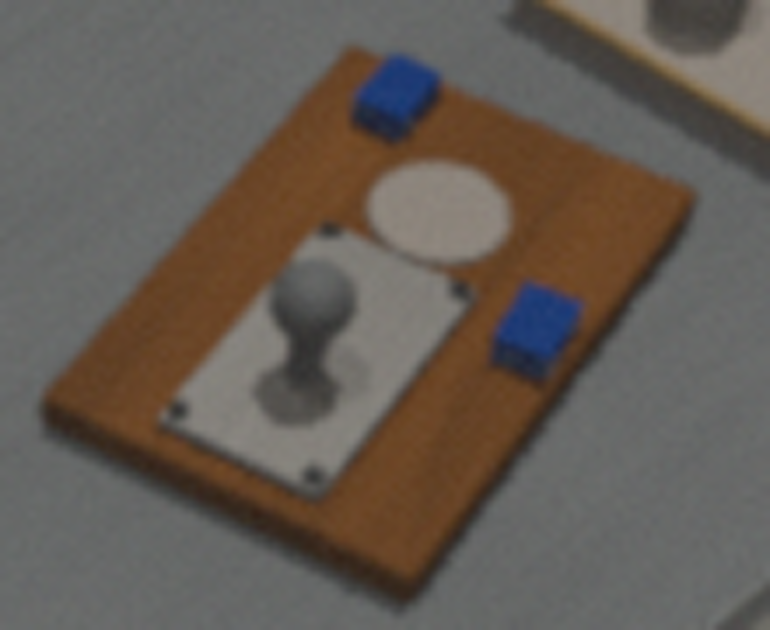

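```bash
cat > fit.py <<'E'
from h import *
from scipy.optimize import least_squares
from station import ctrl
T=cam(ctrl.get_image("top"));S=cam(ctrl.get_image("scene"))
def px(p,s,x0,y0): p=np.array(p,float);return (p+.5)/s-.5+[x0,y0]
def pose(v,P): 
    c,s=np.cos(v[2]),np.sin(v[2]);P=np.atleast_2d(P)
    return np.c_[v[0]+c*P[:,0]-s*P[:,1],v[1]+s*P[:,0]+c*P[:,1],P[:,2]]
def grip(a):
    x,z=-.092,.010
    return [-.036+np.cos(a)*x+np.sin(a)*z,0,.058-np.sin(a)*x+np.cos(a)*z]
mt=px([(198,254),(129,459),(249,73)],3.6,270,120);ms=px([(289,285),(200,130),(394,505)],6,150,180)
mp=lambda a:np.array([[0,0,.0875],[.135,0,.060],grip(a)])
def rm(v):
    P=pose(v,mp(v[3]));return np.r_[(proj(T,P)-mt).ravel(),(proj(S,P)-ms).ravel()]
r=least_squares(rm,[.5,-.2,3.3,.1]);print("mag",r.x.round(4),r.fun.round(1))
C=[(.225,-.1,.022),(-.075,-.1,.022),(-.075,.1,.022),(.225,.1,.022)]
bp=np.array([[0,0,.078],[.135,0,.025]]+C)
bt=px([(498,237),(242,315),(32,158),(635,40),(712,430),(103,555)],5,60,110)
bs=px([(313,302),(439,212),(695,190),(410,590),(48,398),(350,45)],7,260,135)
def rb(v):
    P=pose(v,bp);return np.r_[(proj(T,P)-bt).ravel(),(proj(S,P)-bs).ravel()]
best=min((least_squares(rb,[.5,.2,y]) for y in (0,1.57,3.1,4.5)),key=lambda r:r.cost)
print("board",best.x.round(4),best.fun.round(1))
for c,n,m,bb in((T,"T",mt,bt),(S,"S",ms,bs)):
    print(n,back(c,m[0],.0875)[0].round(4),back(c,m[1],.06)[0].round(4),back(c,bb[0],.078)[0].round(4),back(c,bb[1],.025)[0].round(4))
E
python3 fit.py
```

```text
mag [ 0.4779 -0.2324  2.813   0.0233] [-0.2 -0.4 -0.3 -0.  -0.2 -0.5 -0.5 -0.3 -0.6 -0.2 -0.4  0.1]
board [0.5604 0.141  1.7687] [ 0.7 -0.6  0.6 -0.3 -0.7 -0.8  0.3 -1.6  0.8 -0.7 -1.8  0.4 -0.6 -0.2
 -0.5 -0.3  0.4 -0.5  0.  -1.6 -2.  -0.7 -0.5 -1.1]
T [ 0.4771 -0.2328  0.0875] [ 0.35   -0.1896  0.06  ] [0.5591 0.1427 0.078 ] [0.5332 0.2748 0.025 ]
S [ 0.4798 -0.2323  0.0875] [ 0.3521 -0.1882  0.06  ] [0.5625 0.1416 0.078 ] [0.5363 0.2734 0.025 ]
```

```bash
cat > plan.py <<'E'
from h import *
def down(yaw):  # tool z direction at world angle yaw, tool y = down
    y=np.array([0,0,-1.]);z=np.array([np.cos(yaw),np.sin(yaw),0]);x=np.cross(y,z)
    return np.c_[x,y,z]
def plan(st,pos,Rt,vmax=3.0,wmax=6.5,clo=0,n=None):
    p=np.array(st["ee_pos"]);Rc=rt(st["ee_rot"]).as_matrix()
    rv=R.from_matrix(Rc.T@Rt).as_rotvec();d=np.array(pos)-p
    n=n or int(max(np.ceil(np.linalg.norm(d)*100/vmax),np.ceil(np.degrees(np.linalg.norm(rv))/wmax),1))
    rows=[]
    for i in range(n):
        Ri=Rc@R.from_rotvec(rv*i/n).as_matrix()
        s=Ri.T@d/n*100
        rows.append(" ".join(f"{v:g}" for v in np.r_[s.round(2),(rv/n).round(4),clo]))
    print("d",d.round(4),"rot deg",np.degrees(rv).round(1),"n",n);print("; ".join(rows))
E
python3 - <<'E'
from h import *
from station import ctrl
s=ctrl.state();M=rt(s["ee_rot"]).as_matrix();print(M.round(3));print("z yaw",np.degrees(np.arctan2(M[1,2],M[0,2])),"j1",np.degrees(s["qpos"][0]))
E
```

```text
[[-0.961 -0.     0.275]
 [-0.275  0.001 -0.961]
 [-0.    -1.    -0.001]]
z yaw -74.02263046515984 j1 -75.16981102130973
```

Run:
```python
from plan import *
from fit import pose,grip
from station import ctrl
m=[.4779,-.2324,2.813]
g=pose(m,grip(.023))[0];print(g)
plan(ctrl.state(),[g[0],g[1],.22],down(2.813-np.pi/2))
```

```text
mag [ 0.4779 -0.2324  2.813   0.0233] [-0.2 -0.4 -0.3 -0.  -0.2 -0.5 -0.5 -0.3 -0.6 -0.2 -0.4  0.1]
board [0.5604 0.141  1.7687] [ 0.7 -0.6  0.6 -0.3 -0.7 -0.8  0.3 -1.6  0.8 -0.7 -1.8  0.4 -0.6 -0.2
 -0.5 -0.3  0.4 -0.5  0.  -1.6 -2.  -0.7 -0.5 -1.1]
T [ 0.4771 -0.2328  0.0875] [ 0.35   -0.1896  0.06  ] [0.5591 0.1427 0.078 ] [0.5332 0.2748 0.025 ]
S [ 0.4798 -0.2323  0.0875] [ 0.3521 -0.1882  0.06  ] [0.5625 0.1416 0.078 ] [0.5363 0.2734 0.025 ]
[ 0.59881097 -0.27362498  0.07011317]
d [0.4406 0.2791 0.0064] rot deg [   0.  -145.2   -0. ] n 23
-2.18 -0.03 -0.64 0 -0.1102 -0 0; -2.23 -0.03 -0.4 0 -0.1102 -0 0; -2.26 -0.03 -0.15 0 -0.1102 -0 0; -2.27 -0.03 0.1 0 -0.1102 -0 0; -2.24 -0.03 0.35 0 -0.1102 -0 0; -2.19 -0.03 0.59 0 -0.1102 -0 0; -2.11 -0.03 0.83 0 -0.1102 -0 0; -2.01 -0.03 1.06 0 -0.1102 -0 0; -1.88 -0.03 1.27 0 -0.1102 -0 0; -1.73 -0.03 1.47 0 -0.1102 -0 0; -1.55 -0.03 1.65 0 -0.1102 -0 0; -1.36 -0.03 1.81 0 -0.1102 -0 0; -1.15 -0.03 1.95 0 -0.1102 -0 0; -0.93 -0.03 2.07 0 -0.1102 -0 0; -0.7 -0.03 2.16 0 -0.1102 -0 0; -0.46 -0.03 2.22 0 -0.1102 -0 0; -0.21 -0.03 2.26 0 -0.1102 -0 0; 0.04 -0.03 2.27 0 -0.1102 -0 0; 0.29 -0.03 2.25 0 -0.1102 -0 0; 0.53 -0.03 2.2 0 -0.1102 -0 0; 0.77 -0.03 2.13 0 -0.1102 -0 0; 1 -0.03 2.03 0 -0.1102 -0 0; 1.22 -0.03 1.91 0 -0.1102 -0 0
```

Request:
step_arm(steps="-2.2 0 -0.6 0 -0.11 0 0; -2.2 0 -0.4 0 -0.11 0 0; -2.3 0 -0.15 0 -0.11 0 0; -2.3 0 0.1 0 -0.11 0 0; -2.2 0 0.35 0 -0.11 0 0; -2.2 0 0.6 0 -0.11 0 0; -2.1 0 0.8 0 -0.11 0 0; -2 0 1.05 0 -0.11 0 0; -1.9 0 1.25 0 -0.11 0 0; -1.7 0 1.45 0 -0.11 0 0; -1.55 0 1.65 0 -0.11 0 0; -1.35 0 1.8 0 -0.11 0 0; -1.15 0 1.95 0 -0.11 0 0; -0.9 0 2.05 0 -0.11 0 0; -0.7 0 2.15 0 -0.11 0 0; -0.45 0 2.2 0 -0.11 0 0; -0.2 0 2.25 0 -0.11 0 0; 0.05 0 2.25 0 -0.11 0 0; 0.3 0 2.25 0 -0.11 0 0; 0.5 0 2.2 0 -0.11 0 0")

```text
t: 2.02
ee_pos: [0.5421, -0.2845, 0.2125]
ee_rot: [-0.679, 0.68, -0.196, 0.196]
wrist_force: [0.9, -1.6, -0.4]
opening: 0.0914
```

Run:
```python
from plan import *
from station import ctrl
plan(ctrl.state(),[.5988,-.2736,.22],down(2.813-np.pi/2))
```

```text
d [0.0567 0.0109 0.0075] rot deg [  0.1 -13.3  -0. ] n 3
1.41 -0.25 1.31 0.0007 -0.0775 -0.0001 0; 1.5 -0.25 1.2 0.0007 -0.0775 -0.0001 0; 1.59 -0.25 1.08 0.0007 -0.0775 -0.0001 0
```

Executes faithfully, about 97% of each step.

Request:
step_arm(steps="1.4 -0.25 1.3 0 -0.08 0 0; 1.5 -0.25 1.2 0 -0.08 0 0; 1.6 -0.25 1.1 0 -0.08 0 0; 0 0 0 0 0 0 0")

```text
t: 2.35
ee_pos: [0.6041, -0.268, 0.2193]
ee_rot: [0.699, -0.699, 0.106, -0.106]
wrist_force: [-0.5, -0.2, 0.4]
opening: 0.0914
```

Run:
```python
from h import *
import pickle
from station import ctrl
s=ctrl.state();d=ctrl.get_image("wrist");c=cam(d,s);pickle.dump(c,open("w1.pkl","wb"))
print(s["ee_pos"],s["ee_rot"])
cv2.imwrite("pics/w1raw.png",d["img"][:,:,::-1])
crop(d["img"],0,0,512,384,1.5,"pics/w1.png")
```

```text
[ 0.60410859 -0.26796791  0.21932367] [ 0.69918608 -0.69912506  0.10596834 -0.10551626]
```

View pics/w1.png

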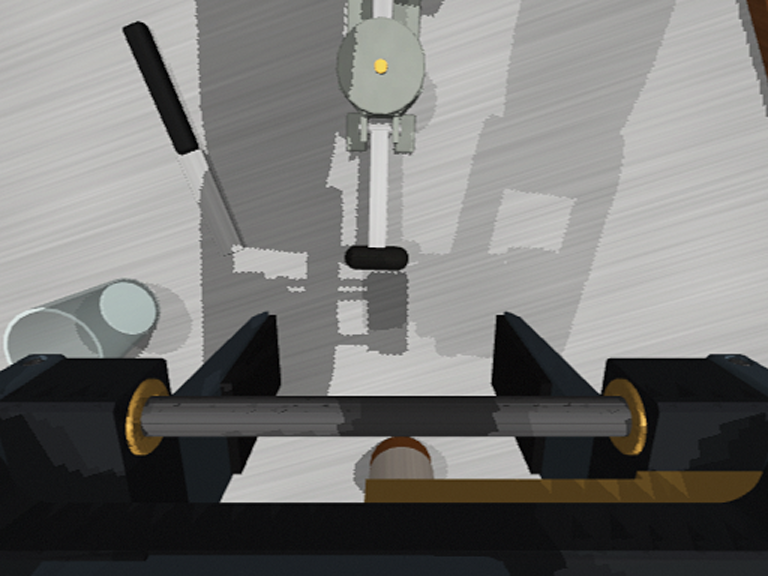

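Run:
```python
from fit import *
import pickle
W=pickle.load(open("w1.pkl","rb"))
mw=px([(381,66),(377,258)],1.5,0,0)
print("wrist pin",back(W,mw[0],.0875)," grip",back(W,mw[1],.070))
def rr(v):
    P=pose(v,mp(v[3]));return np.r_[rm(v),(proj(W,P[[0,2]])-mw).ravel()]
r=least_squares(rr,r.x,loss="soft_l1");print("mag",r.x.round(4),r.fun.round(1))
g=pose(r.x,grip(r.x[3]))[0];print(g)
print(proj(W,pose(r.x,mp(r.x[3])))*1.5)
```

```text
mag [ 0.4779 -0.2324  2.813   0.0233] [-0.2 -0.4 -0.3 -0.  -0.2 -0.5 -0.5 -0.3 -0.6 -0.2 -0.4  0.1]
board [0.5604 0.141  1.7687] [ 0.7 -0.6  0.6 -0.3 -0.7 -0.8  0.3 -1.6  0.8 -0.7 -1.8  0.4 -0.6 -0.2
 -0.5 -0.3  0.4 -0.5  0.  -1.6 -2.  -0.7 -0.5 -1.1]
T [ 0.4771 -0.2328  0.0875] [ 0.35   -0.1896  0.06  ] [0.5591 0.1427 0.078 ] [0.5332 0.2748 0.025 ]
S [ 0.4798 -0.2323  0.0875] [ 0.3521 -0.1882  0.06  ] [0.5625 0.1416 0.078 ] [0.5363 0.2734 0.025 ]
wrist pin [[ 0.47767828 -0.23170946  0.0875    ]]  grip [[ 0.59884734 -0.2730279   0.07      ]]
mag [ 0.4778 -0.232   2.8141  0.0235] [-0.4 -0.3 -0.5  0.  -0.4 -0.5 -0.4 -0.4 -0.5 -0.3 -0.3 -0.  -0.2  0.2
 -0.1 -0.1]
[ 0.5987114 -0.2730717  0.0701551]
[[ 380.37989201   66.02887066]
 [ 386.17545712 -173.42842798]
 [ 376.63548444  257.64724196]]
```

Run:
```python
from plan import *
from station import ctrl
plan(ctrl.state(),[.5987,-.2730,.076],down(2.8135-np.pi/2),clo=0,n=6)
```

```text
d [-0.0015 -0.004  -0.1431] rot deg [ 0.1  1.3 -0.3] n 6
0.01 2.38 -0.07 0.0002 0.0037 -0.0008 0; 0.01 2.38 -0.07 0.0002 0.0037 -0.0008 0; 0 2.38 -0.07 0.0002 0.0037 -0.0008 0; 0 2.38 -0.07 0.0002 0.0037 -0.0008 0; 0 2.38 -0.07 0.0002 0.0037 -0.0008 0; 0 2.38 -0.07 0.0002 0.0037 -0.0008 0
```

Request:
step_arm(steps="0 2.4 -0.2 0 0.01 0 0; 0 2.4 -0.2 0 0.01 0 0; 0 2.4 0 0 0 0 0; 0 2.4 0 0 0 0 0; 0 2.4 0 0 0 0 0.1; 0 2.2 0 0 0 0 0.2; 0 0 0 0 0 0 0.25; 0 0 0 0 0 0 0.3", grip_force=8)

```text
t: 3.17
ee_pos: [0.5896, -0.2778, 0.0759]
ee_rot: [-0.696, 0.698, -0.122, 0.119]
wrist_force: [0.2, -0.1, 0.5]
opening: 0.0676
```

Run:
```python
from plan import *
from station import ctrl
plan(ctrl.state(),[.5987,-.2730,.076],down(2.8135-np.pi/2),clo=0,n=1)
s=ctrl.state();d=ctrl.get_image("wrist")
crop(d["img"],100,100,300,200,2.5,"pics/w2.png")
```

```text
d [0.0091 0.0048 0.0001] rot deg [ 0.2 -0.8 -0.2] n 1
0.7 -0.02 0.76 0.004 -0.0147 -0.0033 0
```

View pics/w2.png

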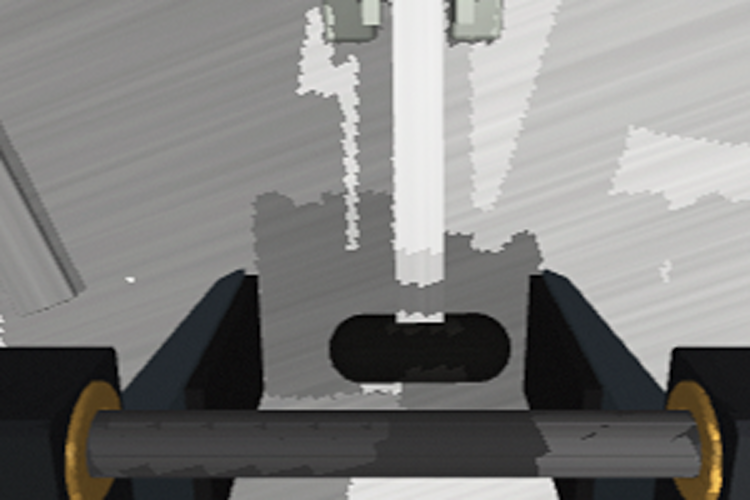

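Request:
step_arm(steps="0.4 0 0.4 0 -0.01 0 0.3; 0.3 0 0.35 0 0 0 0.3; 0 0 0 0 0 0 0.3")

```text
t: 3.47
ee_pos: [0.6004, -0.2741, 0.0804]
ee_rot: [-0.695, 0.699, -0.117, 0.118]
wrist_force: [-0.4, -0.7, 1.1]
opening: 0.0638
```

Run:
```python
from plan import *
from station import ctrl
plan(ctrl.state(),[.5987,-.2730,.076],down(2.8135-np.pi/2),clo=0,n=1)
```

```text
d [-0.0017  0.0011 -0.0044] rot deg [ 0.3 -0.3  0.2] n 1
-0.2 0.44 0.05 0.0047 -0.0058 0.0029 0
```

Request:
step_arm(steps="-0.2 0.4 0 0 0 0 0.4; 0 0 0 0 0 0 0.6; 0 0 0 0 0 0 0.6; 0 0 0 0 0 0 0.6; 0 0 0 0 0 0 0.6", grip_force=8)

```text
t: 3.88
ee_pos: [0.6006, -0.2738, 0.0794]
ee_rot: [-0.695, 0.7, -0.114, 0.12]
wrist_force: [-0.6, 0.2, -0.4]
opening: 0.0368
```

Run:
```python
from plan import *
from fit import pose,grip
from station import ctrl
s=ctrl.state()
plan(s,[.5987,-.2730,.076],down(2.8135-np.pi/2),clo=0,n=1)
# arc increments in tool frame: tool x = -mag x, tool y = down
g0=np.array(grip(.0235))
for a in np.linspace(.0235,1.03,13)[1:]:
    g=np.array(grip(a));print(a.round(2),((g-g0)*100).round(2));g0=g
```

```text
mag [ 0.4779 -0.2324  2.813   0.0233] [-0.2 -0.4 -0.3 -0.  -0.2 -0.5 -0.5 -0.3 -0.6 -0.2 -0.4  0.1]
board [0.5604 0.141  1.7687] [ 0.7 -0.6  0.6 -0.3 -0.7 -0.8  0.3 -1.6  0.8 -0.7 -1.8  0.4 -0.6 -0.2
 -0.5 -0.3  0.4 -0.5  0.  -1.6 -2.  -0.7 -0.5 -1.1]
T [ 0.4771 -0.2328  0.0875] [ 0.35   -0.1896  0.06  ] [0.5591 0.1427 0.078 ] [0.5332 0.2748 0.025 ]
S [ 0.4798 -0.2323  0.0875] [ 0.3521 -0.1882  0.06  ] [0.5625 0.1416 0.078 ] [0.5363 0.2734 0.025 ]
d [-0.0019  0.0008 -0.0033] rot deg [ 0.3 -0.3  0.5] n 1
-0.21 0.33 0.01 0.0057 -0.0046 0.009 0
0.11 [0.13 0.   0.76]
0.19 [0.2  0.   0.75]
0.28 [0.26 0.   0.73]
0.36 [0.32 0.   0.71]
0.44 [0.38 0.   0.68]
0.53 [0.43 0.   0.64]
0.61 [0.49 0.   0.6 ]
0.69 [0.54 0.   0.56]
0.78 [0.58 0.   0.52]
0.86 [0.62 0.   0.46]
0.95 [0.66 0.   0.41]
1.03 [0.69 0.   0.35]
```

Run:
```python
from h import *
from station import ctrl
s=ctrl.state();print(s["ee_pos"],s["opening"]);d=ctrl.get_image("wrist")
crop(d["img"],100,100,300,200,2.5,"pics/w3.png")
d=ctrl.get_image("scene");crop(d["img"],130,160,140,140,4,"pics/s3.png")
```

```text
[ 0.60060321 -0.27378199  0.07933223] 0.03639201061096373
```

View pics/w3.png

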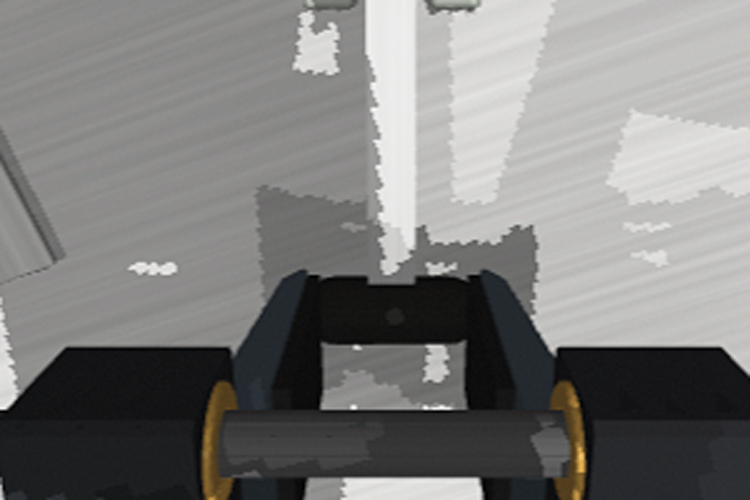

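View pics/s3.png

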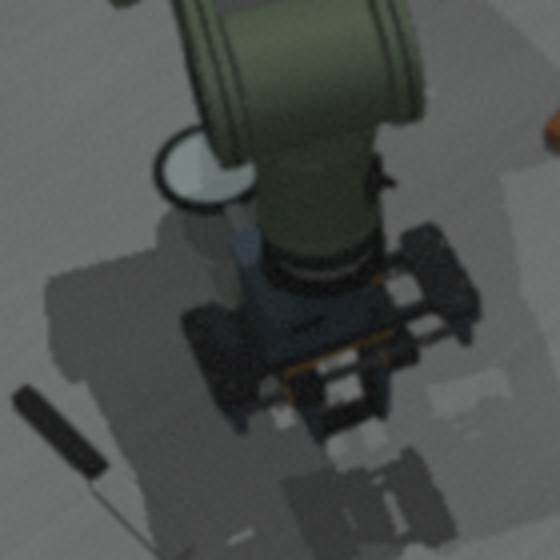

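Run:
```python
from h import *
from station import ctrl
s=ctrl.state();d=ctrl.get_image("wrist");c=cam(d,s)
M=rt(s["ee_rot"]).as_matrix();p=s["ee_pos"];print(p,s["opening"],s["t"])
for l in ([0,.006,0],[0,.025,0],[0,.025,.018],[0,.025,-.018],[-.016,.025,.018],[.016,.025,.018],[-.016,.025,-.018],[-.016,.006,-.018]):
    print(l,((proj(c,p+M@l)[0]-100)*2.5).round())
g=np.array([.5987,-.2730,.070]);print("bar",(proj(c,g)-100)*2.5, M.T@(g-p))
for e in(-.024,.024): print((proj(c,g+e*M[:,2])-100)*2.5)
```

```text
[ 0.60061827 -0.27375282  0.07923099] 0.03655321601599539 4.0833
[0, 0.006, 0] [392. 322.]
[0, 0.025, 0] [392. 294.]
[0, 0.025, 0.018] [454. 294.]
[0, 0.025, -0.018] [329. 294.]
[-0.016, 0.025, 0.018] [456. 241.]
[0.016, 0.025, 0.018] [453. 344.]
[-0.016, 0.025, -0.018] [328. 241.]
[-0.016, 0.006, -0.018] [322. 265.]
bar [[392.42182047 309.259079  ]] [-0.00214136  0.0092116   0.00013645]
[[302.41151717 309.30560632]]
[[482.43308291 309.21255118]]
```

Run:
```python
from h import *
from station import ctrl
d=ctrl.get_image("wrist");im=d["img"]
im=(255*(im/255.)**.45).astype(np.uint8)
crop(im,185,195,150,110,5,"pics/w4.png")
w=cv2.imread("pics/w1raw.png")[:,:,::-1];w=(255*(w/255.)**.45).astype(np.uint8)
crop(w,70,150,370,180,2.1,"pics/w1b.png")
d=ctrl.get_image("scene");im=(255*(d["img"]/255.)**.6).astype(np.uint8);crop(im,170,200,90,80,8,"pics/s4.png")
```

```text
(no output)
```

View pics/w4.png

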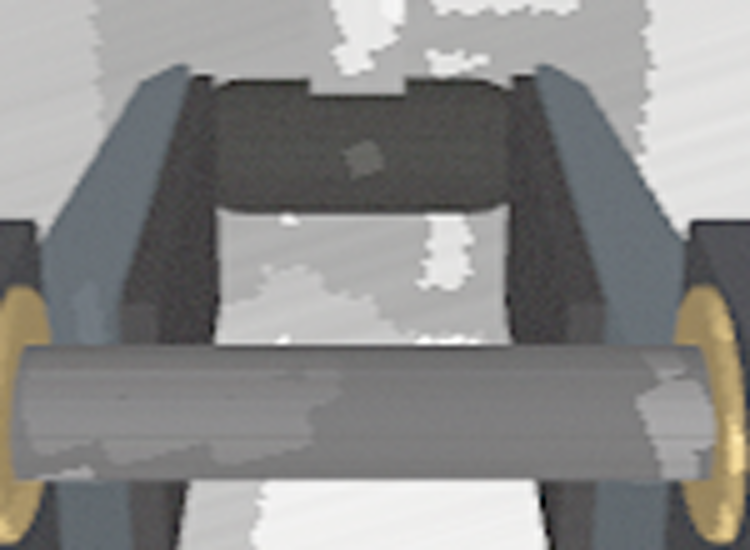

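View pics/w1b.png

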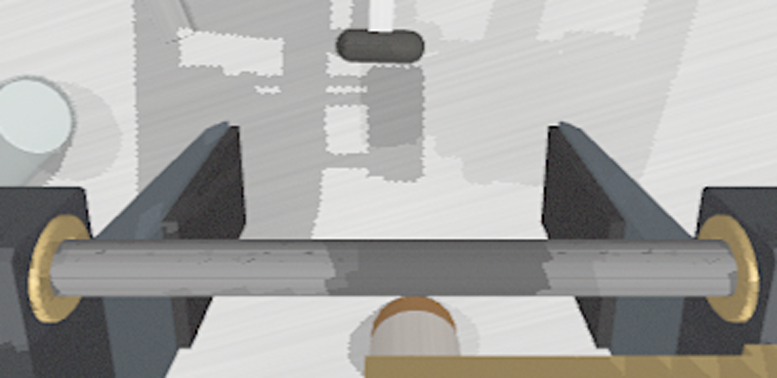

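View pics/s4.png

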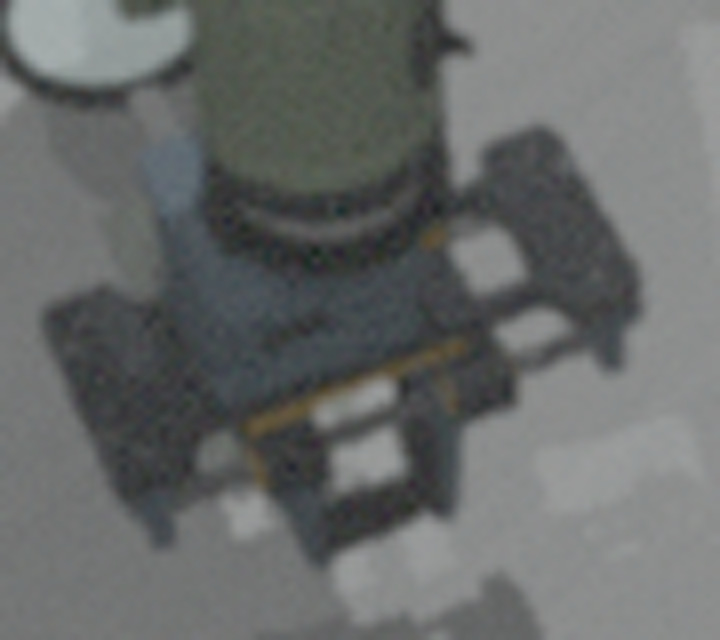

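Request:
step_arm(steps="0 0 0 0 0 0 0.7; 0 0 0 0 0 0 0.7; 0 0 0 0 0 0 0.7", grip_force=10)

```text
t: 4.48
ee_pos: [0.6005, -0.2733, 0.079]
ee_rot: [-0.695, 0.699, -0.115, 0.12]
wrist_force: [0.2, 0.4, -0.5]
opening: 0.0277
```

Run:
```python
from h import *
from station import ctrl
s=ctrl.state();print(s["ee_pos"],s["opening"],s["wrist_force"])
d=ctrl.get_image("wrist");im=d["img"]
im=(255*(im/255.)**.45).astype(np.uint8)
crop(im,185,150,150,130,4,"pics/w5.png")
```

```text
[ 0.60048092 -0.27326695  0.07898932] 0.0276918488711273 [ 0.20436104  0.4216847  -0.53806541]
```

View pics/w5.png

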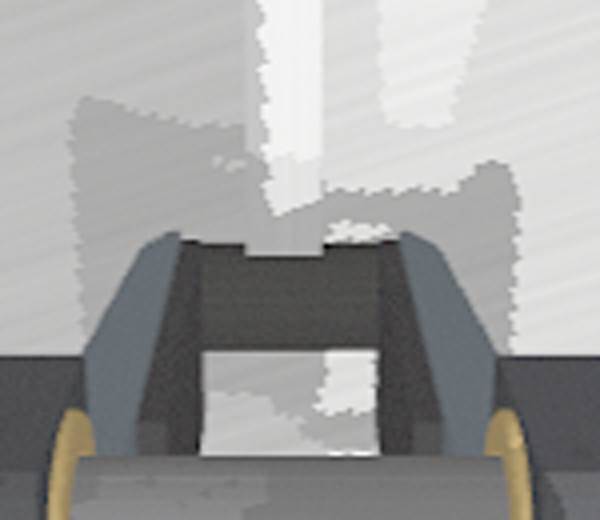

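Request:
step_arm(steps="0 0 0 0 0 0 0.2; -0.2 0 0 0 0 0 0.2; 0 0 0 0 0 0 0.2; 0 0 0 0 0 0 0.2; 0 1 0 0 0 0 0.2; 0 1 0 0 0 0 0.2; 0 0.8 0 0 0 0 0.2; 0 0 0 0 0 0 0.3")

```text
t: 5.2
ee_pos: [0.5979, -0.2724, 0.0478]
ee_rot: [-0.695, 0.699, -0.115, 0.119]
wrist_force: [0.4, 0.2, -0.3]
opening: 0.0687
```

Run:
```python
from plan import *
from station import ctrl
s=ctrl.state();print(s["ee_pos"],s["opening"],s["wrist_force"])
plan(s,[.5987,-.2730,.050],down(2.8135-np.pi/2),clo=0,n=1)
d=ctrl.get_image("wrist");im=d["img"]
im=(255*(im/255.)**.45).astype(np.uint8)
crop(im,155,150,210,160,3.5,"pics/w6.png")
```

```text
[ 0.59794766 -0.27237019  0.04777213] 0.0686504399387076 [ 0.44198512  0.15437793 -0.30986328]
d [ 0.0008 -0.0006  0.0022] rot deg [ 0.3 -0.3  0.4] n 1
0.09 -0.22 -0.04 0.0045 -0.005 0.0069 0
```

View pics/w6.png

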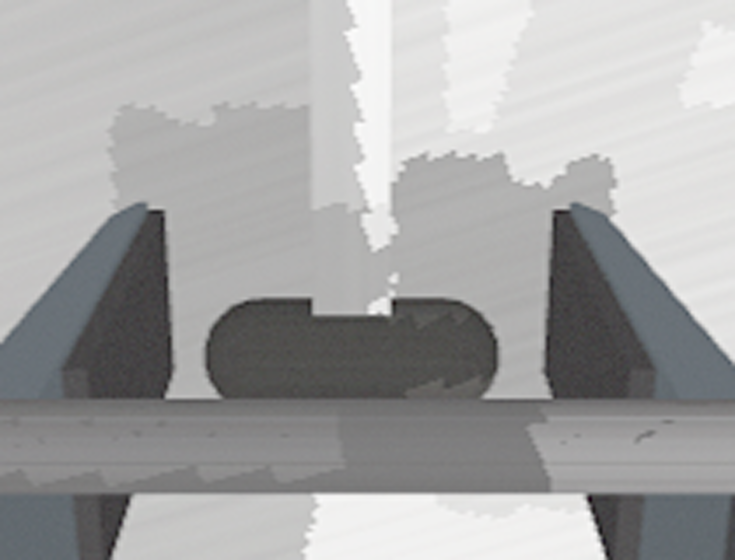

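Request:
step_arm(steps="0 0 0 0 0 0 0.6; 0 0 0 0 0 0 0.6; 0 0 0 0 0 0 0.6; 0 0 0 0 0 0 0.6; 0 0 0 0 0 0 0.6", grip_force=12)

```text
t: 5.67
ee_pos: [0.5982, -0.2727, 0.0479]
ee_rot: [-0.695, 0.699, -0.115, 0.119]
wrist_force: [0.1, -0.8, -1.9]
opening: 0.0466
```

Request:
step_arm(steps="-0.13 -0.76 0 0 0 0 0.6; -0.2 -0.75 0 0 0 0 0.6; -0.26 -0.73 0 0 0 0 0.6; -0.32 -0.71 0 0 0 0 0.6; -0.38 -0.68 0 0 0 0 0.6; -0.43 -0.64 0 0 0 0 0.6; -0.49 -0.6 0 0 0 0 0.6; -0.54 -0.56 0 0 0 0 0.6; 0 0 0 0 0 0 0.6")

```text
t: 6.42
ee_pos: [0.567, -0.2618, 0.1081]
ee_rot: [-0.695, 0.699, -0.116, 0.118]
wrist_force: [-0.7, -0.5, -0.5]
opening: 0.0469
```

Run:
```python
from plan import *
from station import ctrl
s=ctrl.state();print(s["ee_pos"],s["opening"],s["wrist_force"])
p0=np.array([.5982,-.2727,.0479]);d=s["ee_pos"]-p0
mx=np.array([np.cos(2.8135),np.sin(2.8135),0]);print(d@mx,d[2],d@[-mx[1],mx[0],0])
```

```text
[ 0.56702248 -0.26183812  0.10807422] 0.04686819599975144 [-0.70031538 -0.52891367 -0.5494566 ]
0.033014580901385406 0.060174222029900915 -0.0002359101577807316
```

Request:
step_arm(steps="-0.6 -0.48 0 0 0 0 0.6; -0.63 -0.4 0 0 0 0 0.6; -0.6 -0.3 0 0 0 0 0.6; -0.2 -0.1 0 0 0 0 0.6; 0 0 0 0 0 0 0.6")

```text
t: 6.83
ee_pos: [0.5476, -0.255, 0.1231]
ee_rot: [-0.695, 0.7, -0.114, 0.12]
wrist_force: [0.6, 0.1, -2.7]
opening: 0.0466
```

Run:
```python
from plan import *
from station import ctrl
s=ctrl.state();print(s["ee_pos"],s["opening"],s["wrist_force"])
p0=np.array([.5982,-.2727,.0479]);d=s["ee_pos"]-p0
mx=np.array([np.cos(2.8135),np.sin(2.8135),0]);print(d@mx,d[2],d@[-mx[1],mx[0],0])
d=ctrl.get_image("scene");im=(255*(d["img"]/255.)**.6).astype(np.uint8);crop(im,150,170,110,110,5,"pics/s5.png")
```

```text
[ 0.54758545 -0.25498108  0.12312248] 0.04657069343474158 [ 0.55401324  0.08394374 -2.73407297]
0.05362441174103059 0.07522247649829641 -0.00046383761169612305
```

View pics/s5.png

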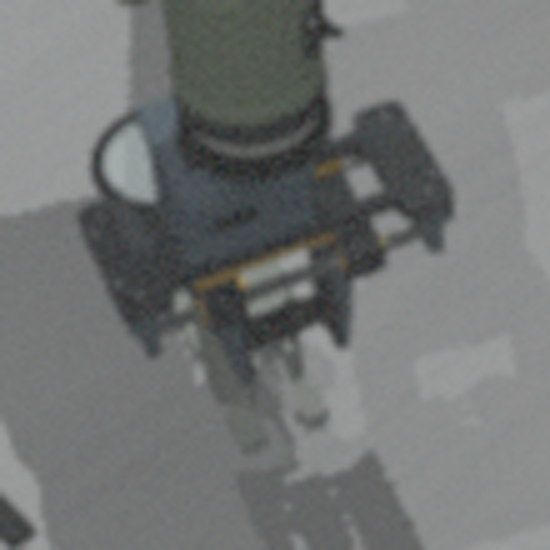

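Request:
step_arm(steps="0 0.2 0 0 0 0 0.5; 0 0 0 0 0 0 0.3; 0 0 0 0 0 0 0.1; 0 0 0 0 0 0 0; 0 -3 0 0 0 0 0; 0 -3 0 0 0 0 0; 1 -3 0 0 0 0 0; 1 -3 0 0 0 0 0; 0 0 0 0 0 0 0")

```text
t: 7.63
ee_pos: [0.5645, -0.2596, 0.2429]
ee_rot: [-0.696, 0.699, -0.118, 0.117]
wrist_force: [0.6, 0.7, 0.1]
opening: 0.091
```

Run:
```python
from h import *
import pickle
from station import ctrl
s=ctrl.state();d=ctrl.get_image("wrist");c=cam(d,s);pickle.dump(c,open("w7.pkl","wb"))
print(s["ee_pos"],s["wrist_force"])
crop(d["img"],0,0,512,384,1.5,"pics/w7.png")
d=ctrl.get_image("top");crop(d["img"],270,120,130,160,3.6,"pics/t7.png")
```

```text
[ 0.56449488 -0.25964499  0.2428738 ] [0.6041127  0.67465416 0.14374528]
```

View pics/w7.png

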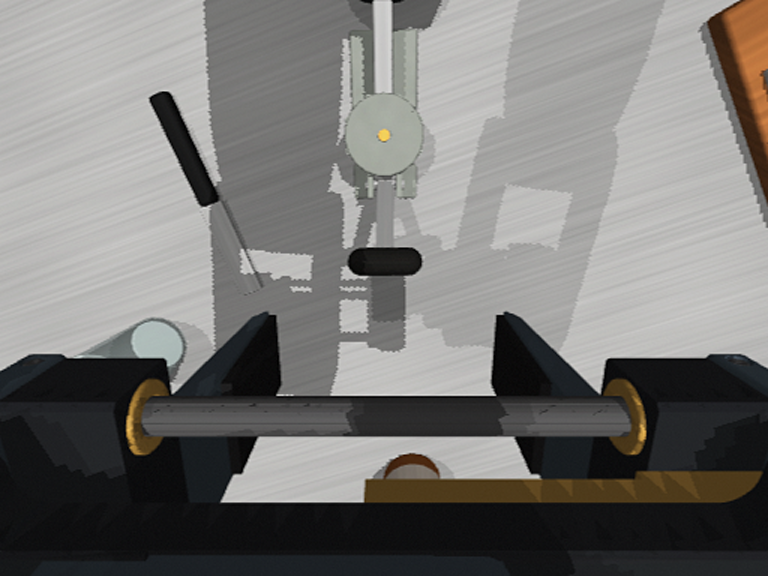

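View pics/t7.png

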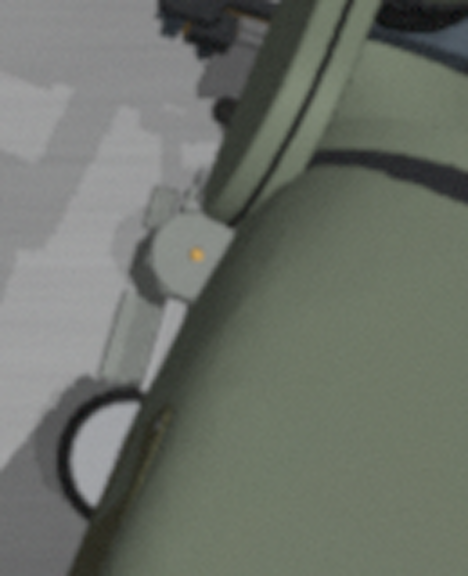

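Run:
```python
import contextlib,io
with contextlib.redirect_stdout(io.StringIO()):
    from fit import *
import pickle
W=pickle.load(open("w7.pkl","rb"))
mw=px([(384,135),(385,261)],1.5,0,0)
print("pin",back(W,mw[0],.0875))
def rr(v):
    P=pose(v,mp(v[3]));return np.r_[(proj(W,P[[0,2]])-mw).ravel()]
r=least_squares(rr,[.478,-.232,2.8135,1.0]);print(r.x,r.fun)
```

```text
pin [[ 0.47777884 -0.23135429  0.0875    ]]
[ 0.47777884 -0.23135429  2.82025307  0.98896107] [ 0.00000000e+00  2.84217094e-14 -5.68434189e-14 -1.42108547e-13]
```

Run:
```python
from plan import *
from station import ctrl
plan(ctrl.state(),[.4778,-.2317,.20],down(2.815-np.pi/2),clo=0,n=5)
```

```text
d [-0.0821  0.0259 -0.0352] rot deg [ 0.1 -0.4 -0.9] n 5
-1.71 0.73 -0.05 0.0004 -0.0013 -0.0032 0; -1.71 0.73 -0.04 0.0004 -0.0013 -0.0032 0; -1.71 0.72 -0.04 0.0004 -0.0013 -0.0032 0; -1.72 0.71 -0.04 0.0004 -0.0013 -0.0032 0; -1.72 0.71 -0.04 0.0004 -0.0013 -0.0032 0
```

Request:
step_arm(steps="-1.7 0.4 0 0 0 0 0; -1.7 0.5 0 0 0 -0.005 0; -1.7 0.7 0 0 0 -0.005 0; -1.7 0.8 0 0 0 0 0; -1.5 0.8 0 0 0 0 0; 0 0 0 0 0 0 0; 0 0 0 0 0 0 0")

```text
t: 8.42
ee_pos: [0.4704, -0.2256, 0.1912]
ee_rot: [0.699, -0.695, 0.127, -0.107]
wrist_force: [0.3, -1.1, -0.1]
opening: 0.0909
```

Run:
```python
from plan import *
from station import ctrl
s=ctrl.state();d=ctrl.get_image("wrist");c=cam(d,s)
plan(s,[.4778,-.2317,.10],down(2.815-np.pi/2),clo=0,n=4)
print((proj(c,[[.4778,-.2317,.0875]])))
crop(d["img"],0,0,512,384,1.5,"pics/w8.png")
```

```text
d [ 0.0074 -0.0061 -0.0912] rot deg [-0.1 -0.4 -1.7] n 4
0.29 2.27 -0.09 -0.0003 -0.0016 -0.0073 0; 0.27 2.27 -0.09 -0.0003 -0.0016 -0.0073 0; 0.26 2.28 -0.08 -0.0003 -0.0016 -0.0073 0; 0.24 2.28 -0.08 -0.0003 -0.0016 -0.0073 0
[[253.3721324  198.07309119]]
```

View pics/w8.png

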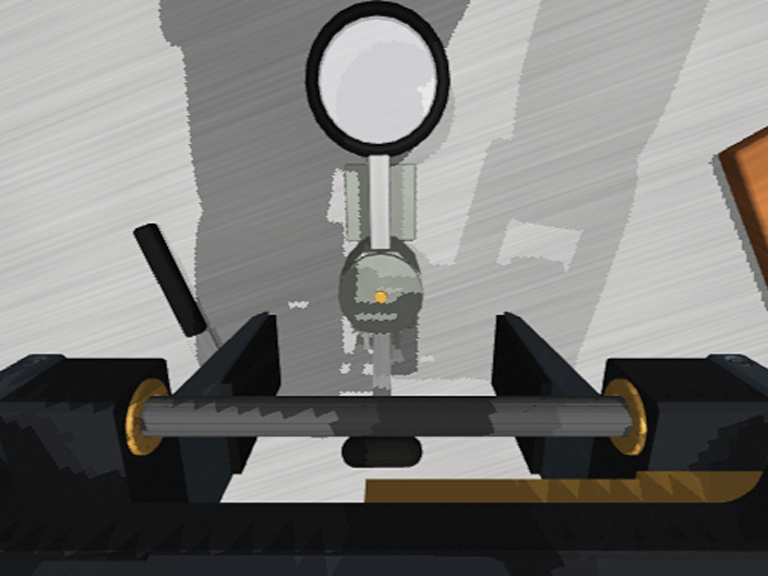

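Request:
step_arm(steps="0.3 2.2 -0.1 0 0 -0.01 0; 0.3 2.2 -0.1 0 0 -0.01 0; 0.25 2.2 -0.1 0 0 -0.01 0; 0.2 2 0 0 0 0 0; 0 0 0 0 0 0 0; 0 0 0 0 0 0 0")

```text
t: 8.97
ee_pos: [0.4862, -0.2348, 0.1036]
ee_rot: [-0.697, 0.698, -0.113, 0.121]
wrist_force: [-0.5, -0.1, 0.0]
opening: 0.0915
```

Run:
```python
from plan import *
from station import ctrl
s=ctrl.state();d=ctrl.get_image("wrist");c=cam(d,s)
plan(s,[.4778,-.2317,.030],down(2.815-np.pi/2),clo=0,n=4)
m=np.array([np.cos(2.815),np.sin(2.815),0])
P=np.array([[.4778,-.2317,.0875],[.4778,-.2317,.06]])+np.array([[0],[.135]])*m
print(proj(c,P)*1.5)
crop(d["img"],0,0,512,384,1.5,"pics/w9.png")
```

```text
d [-0.0084  0.0031 -0.0736] rot deg [-0.  -0.3  0.6] n 4
-0.24 1.84 0.01 -0 -0.0015 0.0026 0; -0.24 1.84 0.01 -0 -0.0015 0.0026 0; -0.23 1.84 0.01 -0 -0.0015 0.0026 0; -0.23 1.84 0.01 -0 -0.0015 0.0026 0
[[385.6003653  315.26459518]
 [383.51745881  -6.49605681]]
```

View pics/w9.png

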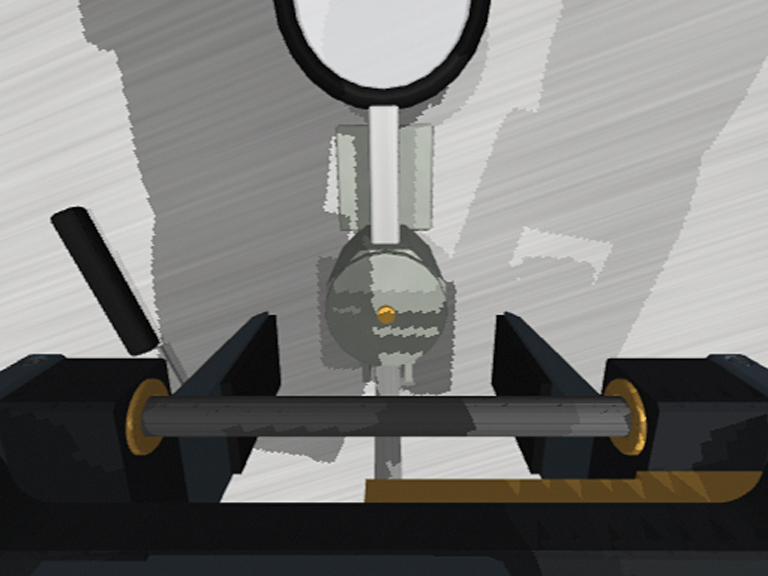

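Request:
step_arm(steps="-0.4 1.2 0 0 0 0 0; -0.4 1.2 0 0 0 0 0; 0 1.2 0 0 0 0.005 0; 0 1.2 0 0 0 0 0; 0 1.2 0 0 0 0 0; 0 1 0 0 0 0 0; 0 0 0 0 0 0 0; 0 0 0 0 0 0 0")

```text
t: 9.68
ee_pos: [0.4891, -0.237, 0.0391]
ee_rot: [-0.695, 0.7, -0.109, 0.125]
wrist_force: [0.2, -0.4, 0.0]
opening: 0.0913
```

Run:
```python
from plan import *
from station import ctrl
s=ctrl.state();print(s["wrist_force"])
plan(s,[.4778,-.2317,.030],down(2.815-np.pi/2),clo=0,n=1)
```

```text
[ 0.1934822  -0.39787307  0.0208112 ]
d [-0.0113  0.0053 -0.0091] rot deg [ 0.2 -0.3  1.4] n 1
-1.26 0.88 0.13 0.0027 -0.0054 0.0239 0
```

Request:
step_arm(steps="-0.5 0.3 0 0 0 0.012 0; -0.5 0.3 0.1 0 0 0.012 0; -0.25 0.3 0 0 0 0 0; 0 0 0 0 0 0 0; 0 0 0 0 0 0 0")

```text
t: 10.1
ee_pos: [0.4783, -0.2323, 0.0314]
ee_rot: [-0.696, 0.699, -0.116, 0.117]
wrist_force: [-0.1, 0.9, 0.0]
opening: 0.0913
```

Run:
```python
from plan import *
from station import ctrl
s=ctrl.state();print(s["wrist_force"])
plan(s,[.4778,-.2317,.030],down(2.815-np.pi/2),clo=0,n=1)
```

```text
[-0.09300182  0.87619356  0.00587918]
d [-0.0005  0.0006 -0.0014] rot deg [ 0.2 -0.3  0.1] n 1
-0.06 0.14 0.04 0.0033 -0.0053 0.0016 0
```

Good. Close on the sleeve.

Request:
step_arm(steps="0 0 0 0 0 0 0.2; 0 0 0 0 0 0 0.35; 0 0 0 0 0 0 0.5; 0 0 0 0 0 0 0.5; 0 0 0 0 0 0 0.5; 0 0 0 0 0 0 0.5", grip_force=50)

```text
t: 10.6
ee_pos: [0.4788, -0.2324, 0.0321]
ee_rot: [-0.696, 0.699, -0.116, 0.118]
wrist_force: [-0.3, -0.2, -0.7]
opening: 0.056
```

Run:
```python
from plan import *
from station import ctrl
s=ctrl.state();print(s["wrist_force"],s["opening"])
M=rt(s["ee_rot"]).as_matrix();print("zyaw",np.degrees(np.arctan2(M[1,2],M[0,2])),M.round(3))
d=ctrl.get_image("wrist");c=cam(d,s)
m=np.array([np.cos(2.815),np.sin(2.815),0])
P=np.array([[.4778,-.2317,.0875],[.4778,-.2317,.06]])+np.array([[0],[.135]])*m
print(proj(c,P)*1.5)
crop(d["img"],0,0,512,384,1.5,"pics/w10.png")
```

```text
[-0.33197168 -0.23042881 -0.74387332] 0.056033481442354816
zyaw 70.96573419392166 [[ 0.945  0.002  0.326]
 [-0.326 -0.004  0.945]
 [ 0.003 -1.    -0.003]]
[[385.67873885 425.57217197]
 [382.9985624  -58.21190314]]
```

View pics/w10.png

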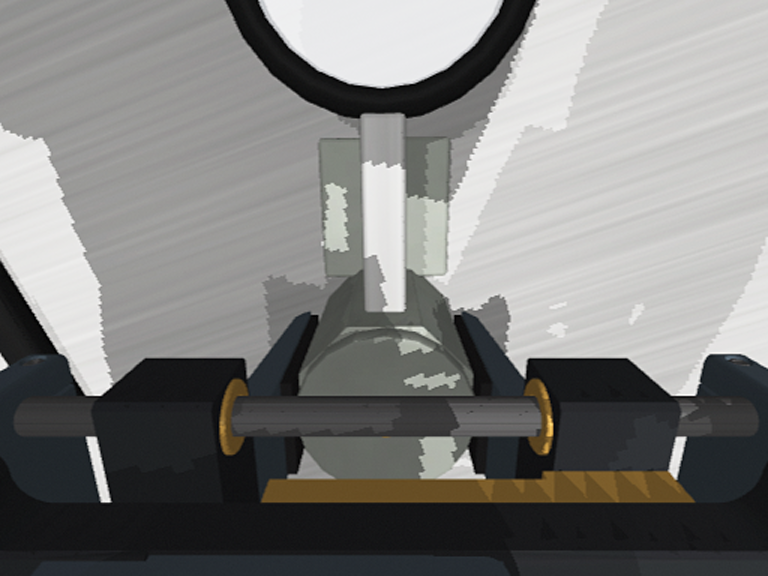

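Run:
```python
from plan import *
from station import ctrl
s=ctrl.state()
M=down(1.767-np.pi/2);off=np.array([-.001,.0321,0])
o=np.array([.560,.1425,.17]) -.13*M[:,2]
tgt=o-M@off
s2=dict(s);s2["ee_pos"]=s["ee_pos"]+[0,0,.15]
print(tgt);plan(s2,tgt,M,clo=.5,vmax=2.6)
```

```text
[0.43268916 0.11617604 0.2021    ]
d [-0.046   0.3486  0.02  ] rot deg [ 0.1 59.7  0.3] n 14
-1.12 -0.15 2.25 0.0001 0.0745 0.0003 0.5; -1.29 -0.15 2.16 0.0001 0.0745 0.0003 0.5; -1.44 -0.15 2.06 0.0001 0.0745 0.0003 0.5; -1.59 -0.15 1.94 0.0001 0.0745 0.0003 0.5; -1.73 -0.15 1.82 0.0001 0.0745 0.0003 0.5; -1.86 -0.15 1.68 0.0001 0.0745 0.0003 0.5; -1.98 -0.15 1.54 0.0001 0.0745 0.0003 0.5; -2.09 -0.15 1.39 0.0001 0.0745 0.0003 0.5; -2.19 -0.15 1.23 0.0001 0.0745 0.0003 0.5; -2.28 -0.15 1.06 0.0001 0.0745 0.0003 0.5; -2.35 -0.15 0.89 0.0001 0.0745 0.0003 0.5; -2.41 -0.15 0.71 0.0001 0.0745 0.0003 0.5; -2.45 -0.14 0.53 0.0001 0.0745 0.0003 0.5; -2.49 -0.14 0.35 0.0001 0.0745 0.0003 0.5
```

Request:
step_arm(steps="0 -0.4 0 0 0 0 0.5; 0 -0.6 0 0 0 0 0.5; 0 -0.8 0 0 0 0 0.5; 0 -1 0 0 0 0 0.5; 0 -1.2 0 0 0 0 0.5; 0 -1.5 0 0 0 0 0.5; 0 -1.5 0 0 0 0 0.5; 0 -1.5 0 0 0 0 0.5", grip_force=60)

```text
t: 11.32
ee_pos: [0.471, -0.2284, 0.1138]
ee_rot: [0.698, -0.696, 0.124, -0.11]
wrist_force: [0.3, -0.3, -8.4]
opening: 0.0556
```

Lifted, 8.4 N carried. Up more while travelling.

Request:
step_arm(steps="0 -1.5 0 0 0 0 0.5; 0 -1.5 0 0 0 0 0.5; -1.1 -1.5 2.2 0 0.07 0 0.5; -1.3 -1.3 2.2 0 0.07 0 0.5; -1.4 -1 2.1 0 0.07 0 0.5; -1.6 -0.7 1.9 0 0.07 0 0.5; -1.7 -0.5 1.8 0 0.07 0 0.5; -1.9 -0.3 1.7 0 0.07 0 0.5; -2 -0.2 1.5 0 0.07 0 0.5; -2.1 -0.2 1.4 0 0.07 0 0.5; -2.2 -0.2 1.2 0 0.07 0 0.5; -2.3 0 1.1 0 0.07 0 0.5; -2.3 0 0.9 0 0.07 0 0.5; -2.4 0 0.7 0 0.07 0 0.5; 0 0 0 0 0 0 0.5; 0 0 0 0 0 0 0.5")

```text
t: 12.65
ee_pos: [0.4192, 0.0806, 0.2122]
ee_rot: [-0.575, 0.585, -0.412, 0.396]
wrist_force: [-0.4, -0.4, -7.9]
opening: 0.0559
```

```bash
cat > look.py <<'E'
import sys,pickle
from plan import *
from station import ctrl
def look(n,name,**k):
    s=ctrl.state();d=ctrl.get_image("wrist");c=cam(d,s);pickle.dump((c,s),open(name+".pkl","wb"))
    crop(d["img"],0,0,512,384,1.5,f"pics/{name}.png")
    return s,c
E
python3 - <<'E'
from look import *
s,c=look(0,"w11")
print(s["ee_pos"],s["wrist_force"])
M=down(1.767-np.pi/2);plan(s,[.4327,.1162,.20],M,clo=.5,n=3)
print(proj(c,[[.560,.1425,.078],[.534,.275,.025]])*1.5)
E
```

```text
[0.41924151 0.08056283 0.21224189] [-0.43632518 -0.41856612 -7.87925447]
d [ 0.0135  0.0356 -0.0122] rot deg [ 1.4  9.  -0.5] n 3
-0.95 0.4 0.84 0.0083 0.0525 -0.0031 0.5; -1 0.4 0.79 0.0083 0.0525 -0.0031 0.5; -1.04 0.41 0.73 0.0083 0.0525 -0.0031 0.5
[[607.11926894 258.25131777]
 [628.8332427   65.34346593]]
```

View pics/w11.png

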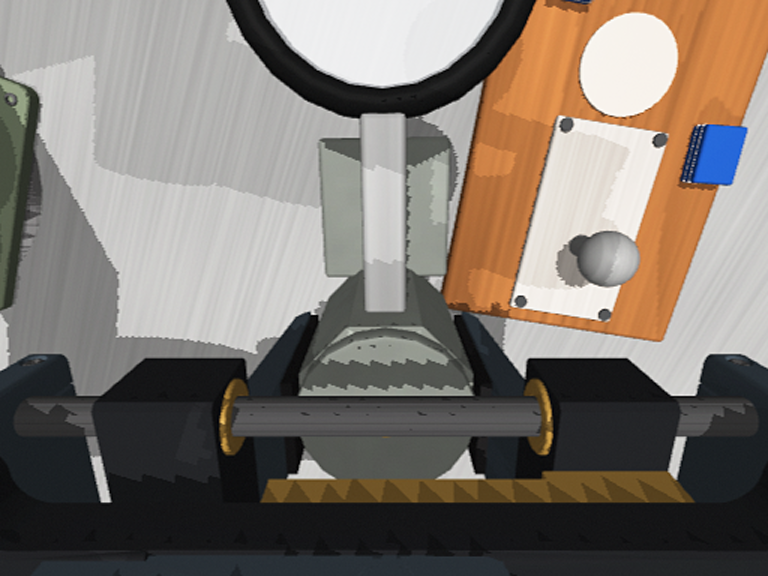

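Request:
step_arm(steps="-0.9 0.2 0.8 0.01 0.052 0 0.5; -1 0.3 0.8 0.01 0.052 0 0.5; -1 0.3 0.7 0 0.052 0 0.5; 0 0 0 0 0 0 0.5; 0 0 0 0 0 0 0.5")

```text
t: 13.12
ee_pos: [0.4311, 0.1114, 0.2033]
ee_rot: [-0.544, 0.546, -0.455, 0.447]
wrist_force: [-0.0, -0.3, -7.9]
opening: 0.0562
```

Run:
```python
from look import *
s,c=look(0,"w12")
print(s["ee_pos"],s["wrist_force"])
M=down(1.767-np.pi/2);plan(s,[.4327,.1162,.20],M,clo=.5,n=3)
print(proj(c,[[.560,.1425,.078],[.534,.275,.025]])*1.5)
im=cv2.imread("pics/w12.png");cv2.imwrite("pics/w12c.png",cv2.resize(im[0:380,460:768],None,fx=1.5,fy=1.5))
```

```text
[0.43112499 0.11140091 0.20330495] [-0.02713341 -0.31781899 -7.87711598]
d [ 0.0016  0.0048 -0.0033] rot deg [ 0.6 -0.5 -0.4] n 3
-0.15 0.11 0.08 0.0033 -0.0027 -0.0023 0.5; -0.15 0.11 0.08 0.0033 -0.0027 -0.0023 0.5; -0.15 0.11 0.08 0.0033 -0.0027 -0.0023 0.5
[[577.95521618 263.81315915]
 [569.77775233  64.29087499]]
```

View pics/w12c.png

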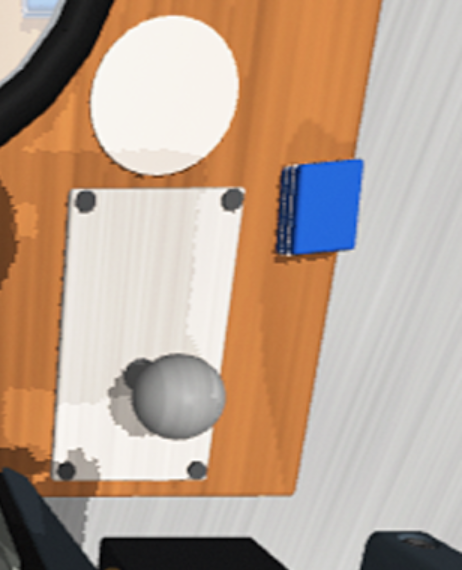

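Run:
```python
from look import *
c,s=pickle.load(open("w12.pkl","rb"))
b=back(c,np.array([577.9,263.6])/1.5-.17,.078)[0];d=back(c,np.array([570,63.3])/1.5-.17,.025)[0];print(b,d,np.arctan2(*(d-b)[[1,0]]))
c,s=pickle.load(open("w11.pkl","rb"))
b=back(c,np.array([606.2,258.5])/1.5-.17,.078)[0];d=back(c,np.array([629,64.5])/1.5-.17,.025)[0];print(b,d,np.arctan2(*(d-b)[[1,0]]))
# holes of plate in w12c -> yaw
c,s=pickle.load(open("w12.pkl","rb"))
h=np.array([[86,201],[232,200],[66,470],[197,470]])/1.5+[460,0]
H=back(c,h/1.5-.17,.03);print(H)
print([np.arctan2(*(H[a]-H[b])[[1,0]]) for a,b in((0,2),(1,3))],np.arctan2(*(H[0]-H[1])[[1,0]])-np.pi/2,np.arctan2(*(H[2]-H[3])[[1,0]])-np.pi/2)
```

```text
[0.55968736 0.14277993 0.078     ] [0.53372957 0.27578128 0.025     ] 1.7635427725124582
[0.55923156 0.14221656 0.078     ] [0.53357973 0.27563055 0.025     ] 1.760750580331233
[[0.50823523 0.2215244  0.03      ]
 [0.5787118  0.23535749 0.03      ]
 [0.53552785 0.0824269  0.03      ]
 [0.6066129  0.09619811 0.03      ]]
[np.float64(1.7645470901779645), np.float64(1.7686701533025457)] -4.5185735122452275 -4.521030784415485
```

```bash
cat > tgt.py <<'E'
from look import *
M=down(1.765-np.pi/2);off=np.array([-.001,.0321,0])
def origin(s): return s["ee_pos"]+rt(s["ee_rot"]).as_matrix()@off
def go(s,z,n=1,clo=.5):
    print("origin",origin(s).round(4),"err mm",((origin(s)-[.5597,.1425,.03])*1000).round(1),"F",s["wrist_force"].round(1),"t",round(s["t"],2))
    plan(s,np.array([.5597,.1425,z])-M@off,M,clo=clo,n=n)
E
python3 -c "
from tgt import *
go(ctrl.state(),.16,6)"
```

```text
origin [0.4308 0.1126 0.1713] err mm [-128.9  -29.9  141.3] F [ 0.8  0.7 -7.9] t 13.17
d [ 0.1286  0.0301 -0.0113] rot deg [ 0.5 -0.4 -0.4] n 6
-0.09 0.17 2.2 0.0016 -0.0011 -0.0012 0.5; -0.09 0.17 2.2 0.0016 -0.0011 -0.0012 0.5; -0.09 0.17 2.2 0.0016 -0.0011 -0.0012 0.5; -0.09 0.18 2.2 0.0016 -0.0011 -0.0012 0.5; -0.08 0.18 2.2 0.0016 -0.0011 -0.0012 0.5; -0.08 0.18 2.2 0.0016 -0.0011 -0.0012 0.5
```

Request:
step_arm(steps="-0.1 0.1 1.2 0.002 0 0 0.5; -0.1 0.1 1.6 0.002 0 0 0.5; -0.1 0.2 1.8 0.002 0 0 0.5; -0.1 0.2 1.8 0.002 -0.002 0 0.5; -0.1 0.2 1.8 0 -0.002 0 0.5; -0.1 0.1 1.6 0 0 0 0.5; 0 0 1.2 0 0 0 0.5; 0 0 0.8 0 0 0 0.5; 0 0 0 0 0 0 0.5; 0 0 0 0 0 0 0.5")

```text
t: 14.0
ee_pos: [0.5557, 0.1331, 0.1914]
ee_rot: [0.545, -0.545, 0.452, -0.449]
wrist_force: [-0.5, 0.0, -8.3]
opening: 0.0557
```

```bash
python3 -c "
from tgt import *
go(ctrl.state(),.13,3)"
```

```text
origin [0.5554 0.1342 0.1593] err mm [ -4.3  -8.3 129.3] F [-0.5  0.  -8.3] t 14.0
d [ 0.0042  0.0084 -0.0293] rot deg [ 0.1 -0.3 -0.2] n 3
-0.25 0.98 0.19 0.0007 -0.0017 -0.0011 0.5; -0.25 0.98 0.19 0.0007 -0.0017 -0.0011 0.5; -0.25 0.98 0.19 0.0007 -0.0017 -0.0011 0.5
```

Request:
step_arm(steps="-0.25 0.7 0.2 0 -0.003 0 0.5; -0.25 0.8 0.2 0 -0.003 0 0.5; -0.2 0.7 0.2 0 0 0 0.5; 0 0.5 0 0 0 0 0.5; 0 0 0 0 0 0 0.5; 0 0 0 0 0 0 0.5")

```text
t: 14.5
ee_pos: [0.5571, 0.141, 0.1607]
ee_rot: [-0.545, 0.548, -0.451, 0.446]
wrist_force: [-0.4, -0.9, -7.6]
opening: 0.0556
```

```bash
python3 -c "
from tgt import *
s=ctrl.state()
go(s,.11,2)
s,c=look(0,'w13')
d=ctrl.get_image('scene');crop(d['img'],240,100,150,120,5,'pics/s13.png')
d=ctrl.get_image('top');crop(d['img'],50,90,180,140,4,'pics/t13.png')
"
```

```text
origin [0.5566 0.142  0.1286] err mm [-3.1 -0.5 98.6] F [-0.4 -0.9 -7.6] t 14.5
d [ 0.0028  0.0006 -0.0186] rot deg [ 0.4  0.1 -0.2] n 2
0 0.93 0.15 0.0035 0.001 -0.0016 0.5; 0 0.93 0.15 0.0035 0.001 -0.0016 0.5
```

View pics/s13.png

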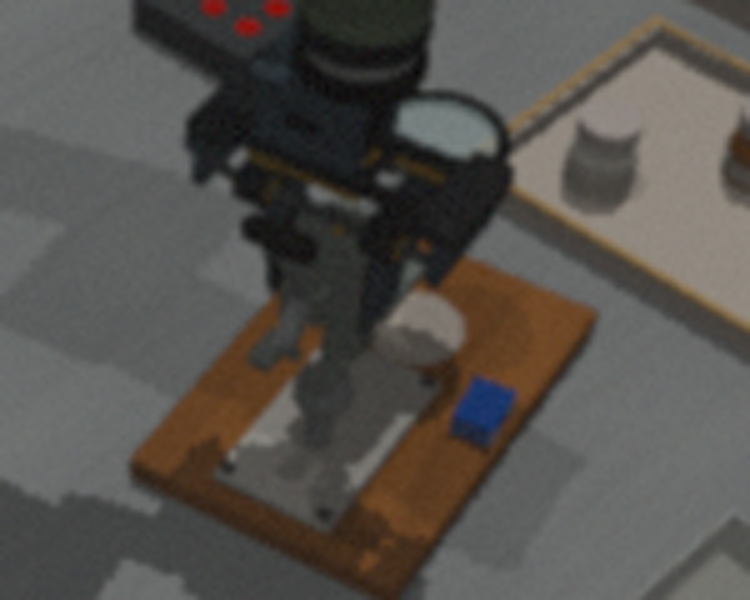

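View pics/w13.png

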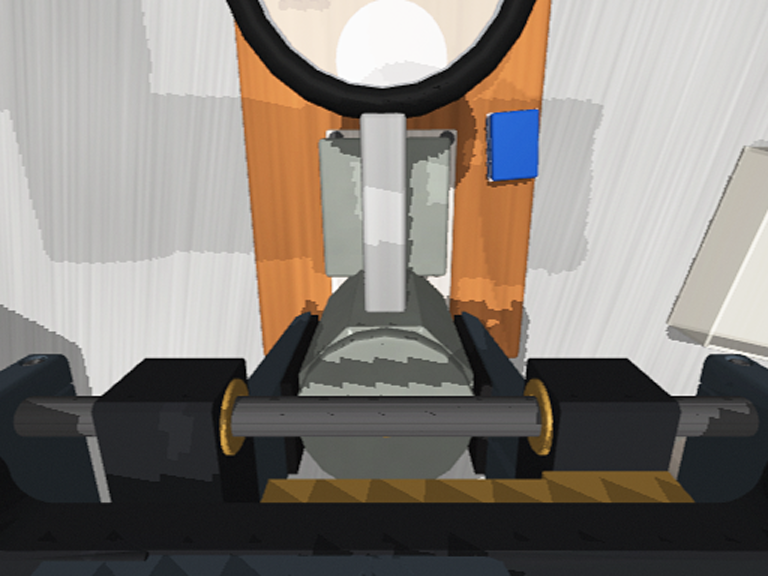

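View pics/t13.png

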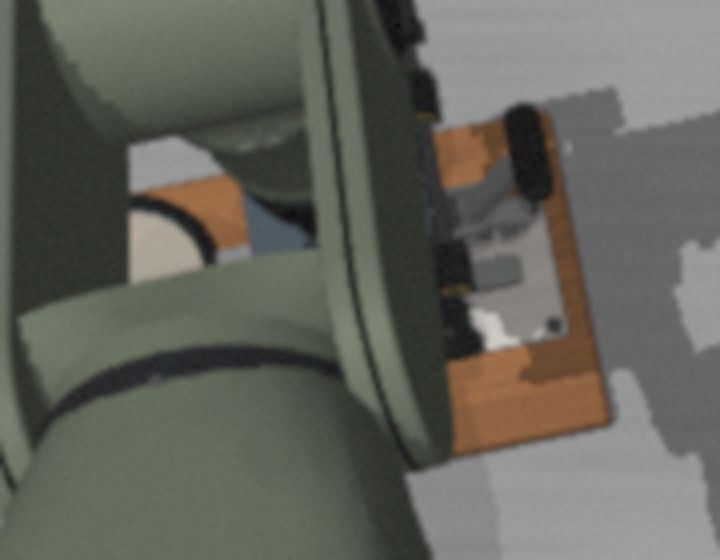

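Request:
step_arm(steps="0 0.4 0.15 0.003 0 0 0.5; 0 0.4 0.15 0.003 0 0 0.5; 0 0.4 0 0 0 0 0.5; 0 0.4 0 0 0 0 0.5; 0 0 0 0 0 0 0.5; 0 0 0 0 0 0 0.5")

```text
t: 15.15
ee_pos: [0.5615, 0.1416, 0.1448]
ee_rot: [0.548, -0.545, 0.449, -0.449]
wrist_force: [1.5, 0.5, -8.3]
opening: 0.0563
```

```bash
python3 -c "
from tgt import *
s=ctrl.state()
go(s,.10,1)"
```

```text
origin [0.5614 0.1427 0.1127] err mm [ 1.7  0.2 82.7] F [ 1.5  0.5 -8.3] t 15.15
d [-0.0016 -0.0001 -0.0127] rot deg [-0.2  0.1 -0.2] n 1
-0.02 1.27 -0.17 -0.0037 0.0015 -0.0032 0.5
```

Request:
step_arm(steps="0 0.3 -0.1 0 0 0 0.5; 0 0.3 -0.03 0 0 0 0.5; 0 0.3 0 0 0 -0.002 0.5; 0 0 0 0 0 0 0.5; 0 0 0 0 0 0 0.5")

```text
t: 15.57
ee_pos: [0.5601, 0.1413, 0.1348]
ee_rot: [0.548, -0.545, 0.448, -0.449]
wrist_force: [0.1, -1.0, -8.1]
opening: 0.056
```

```bash
python3 -c "
from tgt import *
s=ctrl.state()
go(s,.09,1)"
```

```text
origin [0.56   0.1423 0.1027] err mm [ 0.3 -0.2 72.7] F [ 0.1 -1.  -8.1] t 15.57
d [-0.0002  0.0002 -0.0127] rot deg [-0.2  0.1 -0.1] n 1
-0.03 1.27 -0.02 -0.0035 0.0015 -0.001 0.5
```

Request:
step_arm(steps="0 0.3 0 0 0 0 0.5; 0 0.3 0 0 0 0 0.5; 0 0.3 0 0 0 0 0.5; 0 0.3 0 0 0 0 0.5; 0 0.3 0 0 0 0 0.5; 0 0.3 0 0 0 0 0.5; 0 0 0 0 0 0 0.5")

```text
t: 16.15
ee_pos: [0.5604, 0.1414, 0.1151]
ee_rot: [0.548, -0.545, 0.448, -0.449]
wrist_force: [0.4, -0.9, -9.6]
opening: 0.056
```

```bash
python3 -c "
from tgt import *
s=ctrl.state()
go(s,.06,1)"
```

```text
origin [0.5603 0.1425 0.083 ] err mm [ 0.6 -0.  53. ] F [ 0.4 -0.9 -9.6] t 16.15
d [-0.0005  0.0001 -0.023 ] rot deg [-0.2  0.1 -0.1] n 1
-0.01 2.3 -0.05 -0.004 0.0016 -0.0011 0.5
```

Request:
step_arm(steps="0 0.3 -0.03 0 0 0 0.5; 0 0.3 0 0 0 0 0.5; 0 0.3 0 0 0 0 0.5; 0 0.3 0 0 0 0 0.5; 0 0.3 0 0 0 0 0.5; 0 0.3 0 0 0 0 0.5; 0 0.3 0 0 0 0 0.5; 0 0.3 0 0 0 0 0.5; 0 0 0 0 0 0 0.5")

```text
t: 16.9
ee_pos: [0.5604, 0.1414, 0.0884]
ee_rot: [0.548, -0.545, 0.448, -0.449]
wrist_force: [0.2, -0.3, -7.8]
opening: 0.0557
```

```bash
python3 -c "
from tgt import *
s=ctrl.state()
go(s,.045,1)"
```

```text
origin [0.5603 0.1425 0.0563] err mm [ 0.6 -0.  26.3] F [ 0.2 -0.3 -7.8] t 16.9
d [-0.0005  0.0001 -0.0113] rot deg [-0.2  0.1 -0.1] n 1
-0.02 1.13 -0.05 -0.0041 0.0015 -0.0011 0.5
```

Request:
step_arm(steps="0 0.3 0 0 0 0 0.5; 0 0.3 0 0 0 0 0.5; 0 0.2 0 0 0 0 0.5; 0 0.2 0 0 0 0 0.5; 0 0.2 0 0 0 0 0.5; 0 0.2 0 0 0 0 0.5; 0 0.2 0 0 0 0 0.5")

```text
t: 17.48
ee_pos: [0.5612, 0.1417, 0.0745]
ee_rot: [0.549, -0.544, 0.448, -0.45]
wrist_force: [-4.2, -1.1, 4.2]
opening: 0.0559
```

```bash
python3 -c "
from tgt import *
s=ctrl.state()
go(s,.03,1)"
```

```text
origin [0.5612 0.1427 0.0424] err mm [ 1.5  0.2 12.4] F [-4.2 -1.1  4.2] t 17.48
d [-0.0013 -0.0002 -0.0124] rot deg [-0.4  0.1 -0.1] n 1
-0.01 1.24 -0.14 -0.0066 0.0015 -0.0012 0.5
```

Request:
step_arm(steps="0 0.2 -0.05 -0.003 0 0 0.5; 0 0.2 -0.05 -0.003 0 0 0.5; 0 0.2 0 0 0 0 0.5; 0 0.2 0 0 0 0 0.5; 0 0.2 0 0 0 0 0.5; 0 0.2 0 0 0 0 0.5")

```text
t: 17.98
ee_pos: [0.5612, 0.1417, 0.0718]
ee_rot: [0.549, -0.544, 0.448, -0.45]
wrist_force: [-4.7, -0.2, 6.2]
opening: 0.0559
```

```bash
python3 -c "
from tgt import *
s=ctrl.state()
go(s,.03,1)"
```

```text
origin [0.5613 0.1428 0.0397] err mm [1.6 0.3 9.7] F [-4.7 -0.2  6.2] t 17.98
d [-0.0014 -0.0002 -0.0097] rot deg [-0.4  0.1 -0.1] n 1
-0.01 0.97 -0.14 -0.0071 0.0017 -0.0014 0.5
```

Request:
step_arm(steps="0 0.4 -0.1 -0.004 0 0 0.5; 0 0.4 -0.1 -0.004 0 0 0.5; 0 0.4 0 0 0 0 0.5; 0 0.4 0 0 0 0 0.5; 0 0.4 0 0 0 0 0.5")

```text
t: 18.4
ee_pos: [0.5614, 0.1418, 0.0625]
ee_rot: [0.549, -0.544, 0.447, -0.45]
wrist_force: [-5.9, -1.0, 14.1]
opening: 0.0559
```

```bash
python3 -c "
from tgt import *
s=ctrl.state()
go(s,.03,1)"
```

```text
origin [0.5615 0.1429 0.0304] err mm [1.8 0.4 0.4] F [-5.9 -1.  14.1] t 18.4
d [-0.0015 -0.0003 -0.0004] rot deg [-0.5  0.1 -0.1] n 1
-0 0.03 -0.15 -0.0082 0.0018 -0.0016 0.5
```

Nearly home. Press a bit further until it stops rising in position.

Request:
step_arm(steps="0 0.3 0 0 0 0 0.5; 0 0.4 0 0 0 0 0.5; 0 0.5 0 0 0 0 0.5; 0 0.6 0 0 0 0 0.5")

```text
t: 18.73
ee_pos: [0.5614, 0.142, 0.0622]
ee_rot: [0.55, -0.543, 0.446, -0.451]
wrist_force: [-12.4, -2.8, 41.0]
opening: 0.056
```

```bash
python3 -c "
from tgt import *
s=ctrl.state()
go(s,.03,1)
look(0,'w14')
d=ctrl.get_image('scene');crop(d['img'],240,100,150,120,5,'pics/s14.png')
"
```

```text
origin [0.5616 0.1431 0.0301] err mm [1.9 0.6 0.1] F [-12.4  -2.8  41. ] t 18.73
d [-0.0016 -0.0004 -0.0001] rot deg [-0.7  0.1 -0.1] n 1
0.01 0.01 -0.16 -0.0125 0.0022 -0.0012 0.5
```

View pics/w14.png

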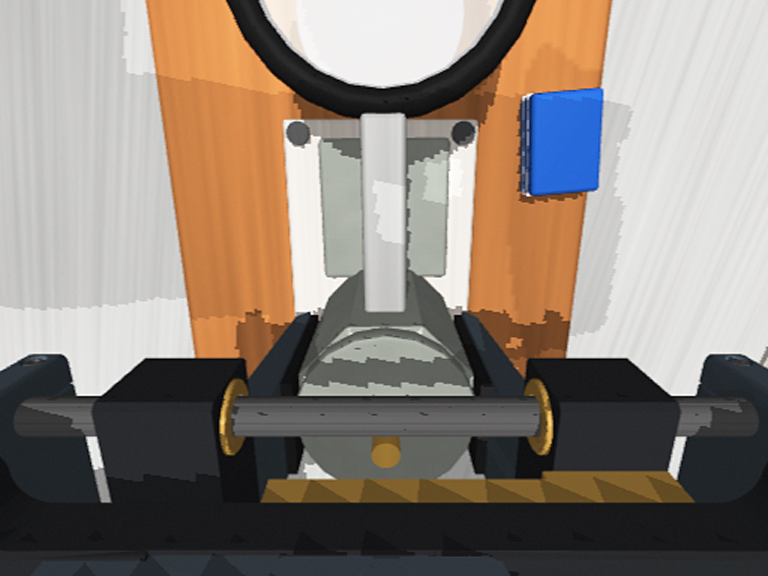

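View pics/s14.png

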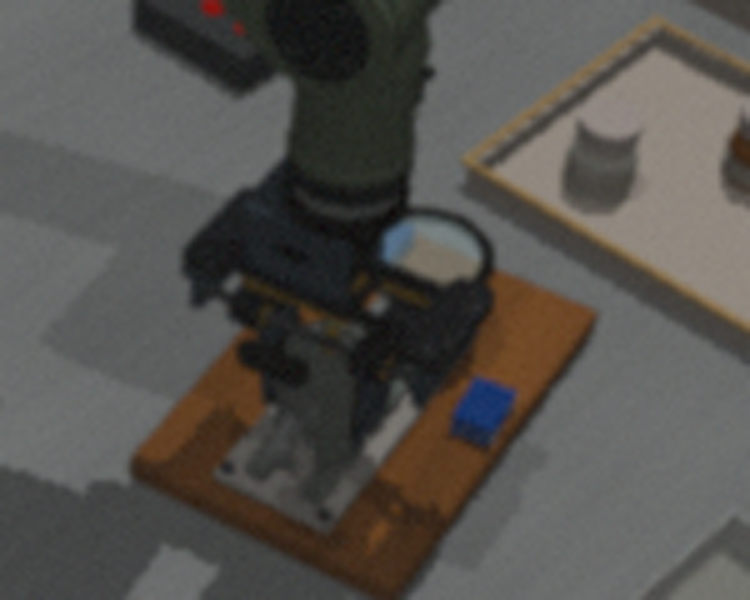

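Request:
step_arm(steps="0 0 0 0 0 0 0.5; 0 0 0 0 0 0 0.4; 0 0 0 0 0 0 0.2; 0 0 0 0 0 0 0; 0 0 0 0 0 0 0; 0 0 0 0 0 0 0")

```text
t: 19.33
ee_pos: [0.5657, 0.1432, 0.0658]
ee_rot: [0.554, -0.539, 0.444, -0.454]
wrist_force: [0.0, -1.2, 0.4]
opening: 0.0792
```

```bash
python3 -c "
from tgt import *
s=ctrl.state();print(s['opening'])
go(s,.03,1)"
```

```text
0.07922885695637251
origin [0.5662 0.1445 0.0337] err mm [6.5 2.  3.7] F [ 0.  -1.2  0.4] t 19.33
d [-0.0058 -0.0017 -0.0037] rot deg [-1.4  0.1 -0.1] n 1
0.06 0.35 -0.61 -0.0249 0.0016 -0.0024 0.5
```

Request:
step_arm(steps="0 -0.3 -0.25 -0.01 0 0 0; 0 -0.6 -0.25 -0.01 0 0 0; 0 -1 0 0 0 0 0; 0 -2 0 0 0 0 0; 0 -2.5 0 0 0 0 0; 0 -2.5 0 0 0 0 0; 0 -2.5 0 0 0 0 0; 0 -2.5 0 0 0 0 0; 0 -2 0 0 0 0 0; 0 0 0 0 0 0 0; 0 0 0 0 0 0 0")

```text
t: 20.25
ee_pos: [0.5608, 0.1419, 0.2391]
ee_rot: [0.549, -0.544, 0.448, -0.45]
wrist_force: [-0.6, 0.3, 0.0]
opening: 0.0917
```

```bash
python3 -c "
from tgt import *
s,c=look(0,'w15');print(s['ee_pos'],s['wrist_force'])
B=np.array([.5597,.1425]);m=np.array([np.cos(1.765),np.sin(1.765)])
for x,z in((0,.085+.03+.017),(.135,.09),(-.0773,.1708)): print(x,z,proj(c,[*(B+x*m),z])*1.5)
"
```

```text
[0.56080149 0.14190443 0.23912874] [-0.59667821  0.3049276   0.00610772]
0 0.132 [[382.2325941 277.845681 ]]
0.135 0.09 [[381.92969721  64.5901028 ]]
-0.0773 0.1708 [[382.43342179 413.98941414]]
```

View pics/w15.png

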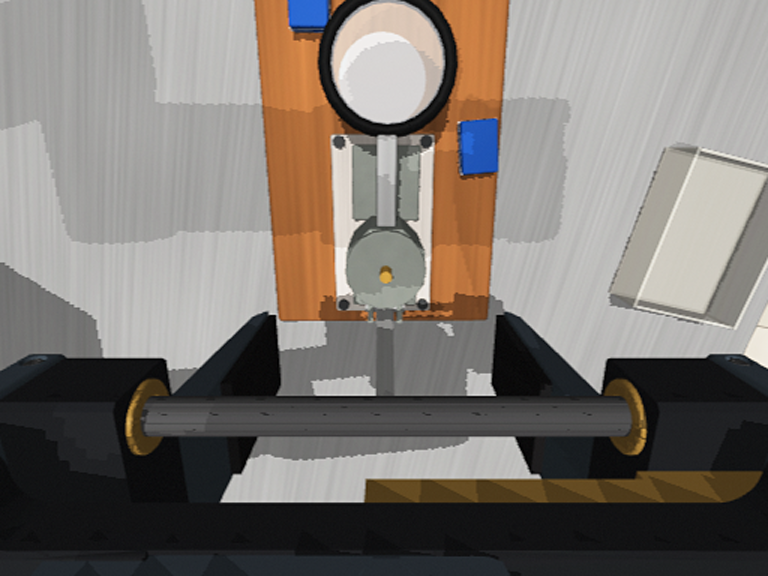

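```bash
python3 -c "
from tgt import *
M=down(1.755-np.pi/2)
plan(ctrl.state(),[.5753,.0668,.22],M,clo=0,n=4)"
```

```text
d [ 0.0143 -0.0752 -0.0192] rot deg [-0.5  0.7 -0.2] n 4
1.91 0.48 -0.02 -0.0021 0.0028 -0.0007 0; 1.91 0.48 -0.01 -0.0021 0.0028 -0.0007 0; 1.91 0.48 -0.01 -0.0021 0.0028 -0.0007 0; 1.91 0.48 0 -0.0021 0.0028 -0.0007 0
```

Request:
step_arm(steps="1.9 0.2 0 -0.004 0.004 0 0; 1.9 0.3 0 -0.004 0.004 0 0; 1.9 0.3 0 0 0.004 0 0; 1.6 0.3 0 0 0 0 0; 0 0 0 0 0 0 0.1; 0 0 0 0 0 0 0.2; 0 0 0 0 0 0 0.2")

```text
t: 20.88
ee_pos: [0.5706, 0.0685, 0.2195]
ee_rot: [-0.541, 0.547, -0.457, 0.447]
wrist_force: [0.3, 0.1, -0.3]
opening: 0.0746
```

```bash
python3 -c "
from tgt import *
s,c=look(0,'w16');print(s['ee_pos'],s['opening'])
B=np.array([.5613,.1428]);m=np.array([np.cos(1.755),np.sin(1.755)])
for x,z in((0,.085+.03+.017),(.135,.09),(-.0773,.1708)): print(x,z,proj(c,[*(B+x*m),z])*1.5)
plan(s,[.5753,.0668,.16],down(1.755-np.pi/2),clo=0.2,n=4)
"
```

```text
[0.57064889 0.06846553 0.21954145] 0.07461439120623749
0 0.132 [[394.94031376 162.78433163]]
0.135 0.09 [[395.97073602 -82.89577405]]
-0.0773 0.1708 [[394.46989258 314.53488602]]
d [ 0.0047 -0.0017 -0.0595] rot deg [ 0.9  0.  -0.3] n 4
0.07 1.49 0.13 0.0037 0.0001 -0.0013 0.2; 0.07 1.49 0.12 0.0037 0.0001 -0.0013 0.2; 0.07 1.49 0.12 0.0037 0.0001 -0.0013 0.2; 0.06 1.49 0.11 0.0037 0.0001 -0.0013 0.2
```

View pics/w16.png

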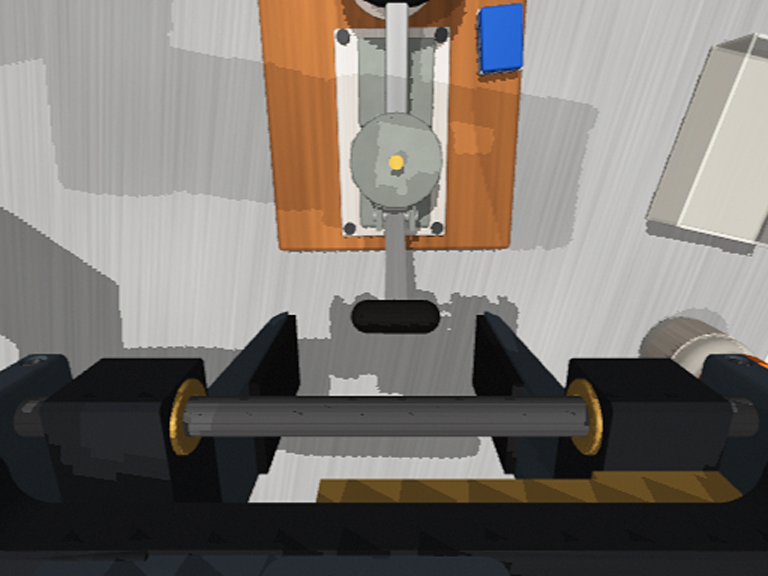

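Request:
step_arm(steps="0 1.2 0.15 0.006 0 0 0.2; 0.1 1.2 0.15 0.006 0 0 0.2; 0 1.2 0.1 0 0 0 0.2; 0 1.2 0 0 0 0 0.2; 0 1.2 0 0 0 0 0.2; 0 0.5 0 0 0 0 0.2; 0 0 0 0 0 0 0.2; 0 0 0 0 0 0 0.2", grip_force=12)

```text
t: 21.6
ee_pos: [0.5739, 0.076, 0.1526]
ee_rot: [0.547, -0.544, 0.452, -0.447]
wrist_force: [-0.1, -0.4, 0.2]
opening: 0.0725
```

```bash
python3 -c "
from tgt import *
s,c=look(0,'w17');print(s['ee_pos'],s['opening'],s['wrist_force'])
plan(s,[.5753,.0668,.150],down(1.755-np.pi/2),clo=0.2,n=1)
"
```

```text
[0.57391005 0.07601645 0.15256649] 0.07252274682694425 [-0.06546241 -0.39945078  0.15900603]
d [ 0.0014 -0.0092 -0.0026] rot deg [ 0.   0.5 -0.4] n 1
0.93 0.25 -0.04 0.0005 0.0087 -0.0078 0.2
```

View pics/w17.png

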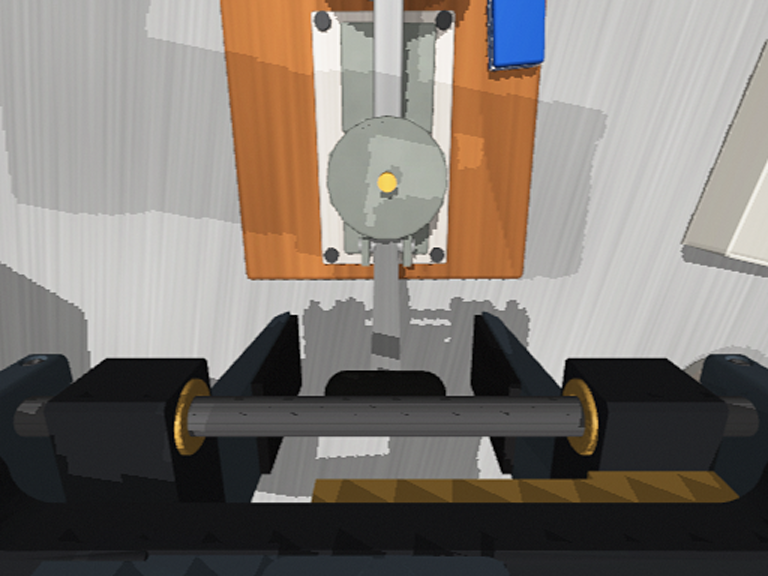

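Bar between the fingers but 9 mm towards tool +x; correct, then pinch.

Request:
step_arm(steps="0.4 0.1 0 0 0.005 0 0.2; 0.35 0.1 0 0 0.003 0 0.2; 0 0 0 0 0 0 0.3; 0 0 0 0 0 0 0.6; 0 0 0 0 0 0 0.6; 0 0 0 0 0 0 0.6; 0 0 0 0 0 0 0.6")

```text
t: 22.23
ee_pos: [0.5769, 0.0677, 0.1535]
ee_rot: [0.547, -0.541, 0.453, -0.451]
wrist_force: [-0.0, -0.9, -1.8]
opening: 0.0468
```

```bash
python3 -c "
from tgt import *
s,c=look(0,'w18');print(s['ee_pos'],s['opening'],s['wrist_force'])
plan(s,[.5753,.0668,.150],down(1.755-np.pi/2),clo=0.2,n=1)
"
```

```text
[0.57688434 0.06767743 0.15354988] 0.0468057185858143 [-0.02112633 -0.88139731 -1.7633383 ]
d [-0.0016 -0.0009 -0.0035] rot deg [-0.3 -0.  -0.4] n 1
0.06 0.35 -0.17 -0.0045 -0.0003 -0.0069 0.2
```

View pics/w18.png

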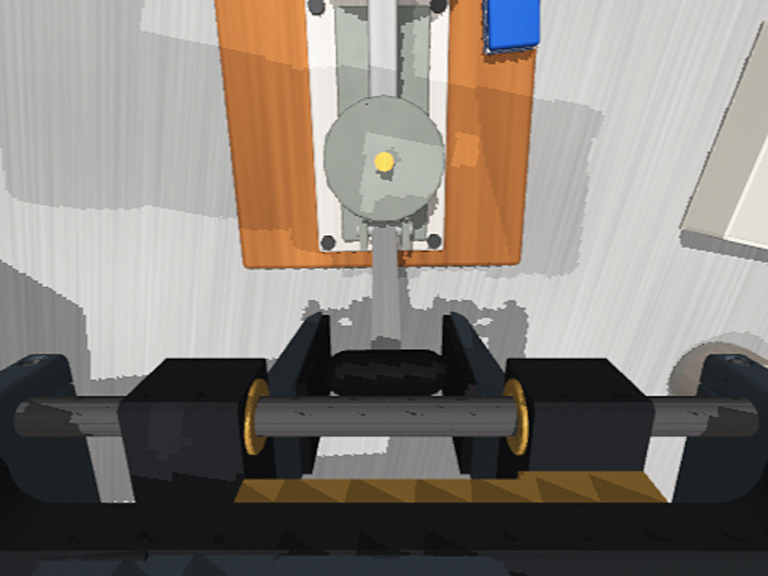

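Request:
step_arm(steps="0.64 0.38 0 0 0 0 0.6; 0.62 0.46 0 0 0 0 0.6; 0.58 0.52 0 0 0 0 0.6; 0.54 0.56 0 0 0 0 0.6; 0.48 0.6 0 0 0 0 0.6; 0 0 0 0 0 0 0.6")

```text
t: 22.78
ee_pos: [0.5833, 0.0367, 0.1262]
ee_rot: [0.547, -0.541, 0.452, -0.452]
wrist_force: [1.2, 0.5, -0.5]
opening: 0.0467
```

```bash
cat > arc.py <<'E'
from tgt import *
s=ctrl.state();d=s["ee_pos"]-np.array([.5769,.0677,.1535])
m=np.array([np.cos(1.755),np.sin(1.755),0])
dx=d@m;dz=d[2];print("dx,dz",dx.round(4),dz.round(4),"lat",d@[-m[1],m[0],0],s["opening"],s["wrist_force"].round(1))
gx=lambda a:-.092*np.cos(a)+.01*np.sin(a);gz=lambda a:.092*np.sin(a)+.01*np.cos(a)
for a in np.arange(0,1.01,.1): print(a.round(1),((gx(a)-gx(1.))).round(4),(gz(a)-gz(1.)).round(4))
E
python3 arc.py
```

```text
dx,dz -0.0317 -0.0273 lat -0.0005835126496866281 0.046664521536421824 [ 1.2  0.5 -0.5]
0.0 -0.0507 -0.0728
0.1 -0.0492 -0.0637
0.2 -0.0469 -0.0547
0.3 -0.0436 -0.0461
0.4 -0.0396 -0.0378
0.5 -0.0347 -0.0299
0.6 -0.029 -0.0226
0.7 -0.0226 -0.0159
0.8 -0.0156 -0.0099
0.9 -0.0081 -0.0045
1.0 0.0 0.0
```

Request:
step_arm(steps="0.38 0.6 0 0 0 0 0.6; 0.32 0.65 0 0 0 0 0.6; 0.26 0.65 0 0 0 0 0.6; 0.2 0.65 0 0 0 0 0.6; 0.1 0.65 0 0 0 0 0.6; 0 0 0 0 0 0 0.6")

```text
t: 23.28
ee_pos: [0.5869, 0.0212, 0.0902]
ee_rot: [0.547, -0.541, 0.452, -0.453]
wrist_force: [-0.0, -1.0, 0.2]
opening: 0.0463
```

```bash
python3 arc.py|head -1
```

```text
dx,dz -0.0475 -0.0633 lat -0.001287087660021293 0.04633277981281739 [-0.  -1.   0.2]
```

Request:
step_arm(steps="0.1 0.4 0 0 0 0 0.6; 0.06 0.4 0 0 0 0 0.6; 0.04 0.3 0 0 0 0 0.6; 0 0.3 0 0 0 0 0.6; 0 0.3 0 0 0 0 0.6")

```text
t: 23.7
ee_pos: [0.5886, 0.0171, 0.0755]
ee_rot: [0.547, -0.542, 0.449, -0.454]
wrist_force: [-4.2, -3.1, 15.6]
opening: 0.0465
```

```bash
python3 arc.py|head -1
```

```text
dx,dz -0.0519 -0.078 lat -0.0021836228644347678 0.04651127376163951 [-4.2 -3.1 15.6]
```

Request:
step_arm(steps="0 -0.1 0 0 0 0 0.6; 0 0 0 0 0 0 0.4; 0 0 0 0 0 0 0.2; 0 0 0 0 0 0 0.2; 0 -1 0 0 0 0 0.2; 0 -1.5 0 0 0 0 0.2; 0 -1.5 0 0 0 0 0.2; 0 -1 0 0 0 0 0.6; 0 0 0 0 0 0 1; 0 0 0 0 0 0 1; 0 0 0 0 0 0 1")

```text
t: 24.62
ee_pos: [0.5869, 0.0192, 0.129]
ee_rot: [0.547, -0.542, 0.45, -0.452]
wrist_force: [0.7, -0.3, 0.4]
opening: 0.0493
```

```bash
python3 -c "
from tgt import *
s,c=look(0,'w19');print(s['ee_pos'],s['opening'],s['wrist_force'])
B=np.array([.5613,.1428]);m=np.array([np.cos(1.755),np.sin(1.755)])
for x,z in((0,.132),(-.128,.098)): print(B+x*m,z,proj(c,[*(B+x*m),z])*1.5)
plan(s,[*(B-.128*m),.12],down(1.755-np.pi/2),clo=1,n=3)
"
```

```text
[0.58689907 0.01916924 0.12901927] 0.04925559124497742 [ 0.73226719 -0.28845199  0.36262478]
[0.5613 0.1428] 0.132 [[377.97572755  11.50897367]]
[0.58474496 0.01696545] 0.098 [[379.21518974 325.64128712]]
d [-0.0022 -0.0022 -0.009 ] rot deg [-0.4  0.2 -0.1] n 3
0.06 0.3 -0.09 -0.0025 0.001 -0.0006 1; 0.06 0.3 -0.09 -0.0025 0.001 -0.0006 1; 0.06 0.3 -0.08 -0.0025 0.001 -0.0006 1
```

View pics/w19.png

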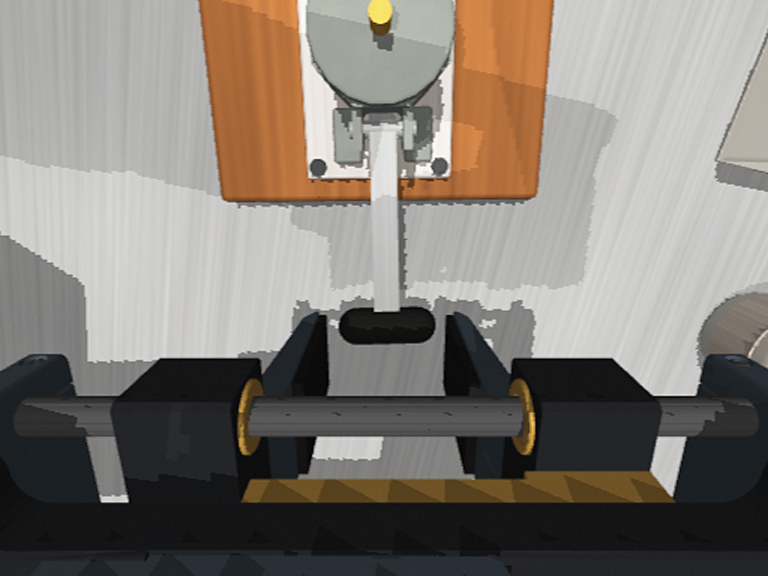

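Request:
step_arm(steps="0.1 0 0.1 0 0 0 1; 0 0 0.1 0 0 0 1; 0 0 0 0 0 0 1; 0 0 0 0 0 0 1; 0 0.5 0 0 0 0 1; 0 0.5 0 0 0 0 1; 0 0.3 0 0 0 0 1; 0 0.3 0 0 0 0 1; 0 0.3 0 0 0 0 1; 0 0.3 0 0 0 0 1")

```text
t: 25.5
ee_pos: [0.5886, 0.0162, 0.1037]
ee_rot: [0.545, -0.545, 0.449, -0.452]
wrist_force: [-1.5, -7.4, 11.8]
opening: 0.0006
```

```bash
python3 -c "
from tgt import *
s,c=look(0,'w20');print(s['ee_pos'],s['opening'],s['wrist_force'])"
```

```text
[0.58864641 0.01621634 0.10374817] 0.000634899235934201 [-1.54104121 -7.43777858 11.81603876]
```

View pics/w20.png

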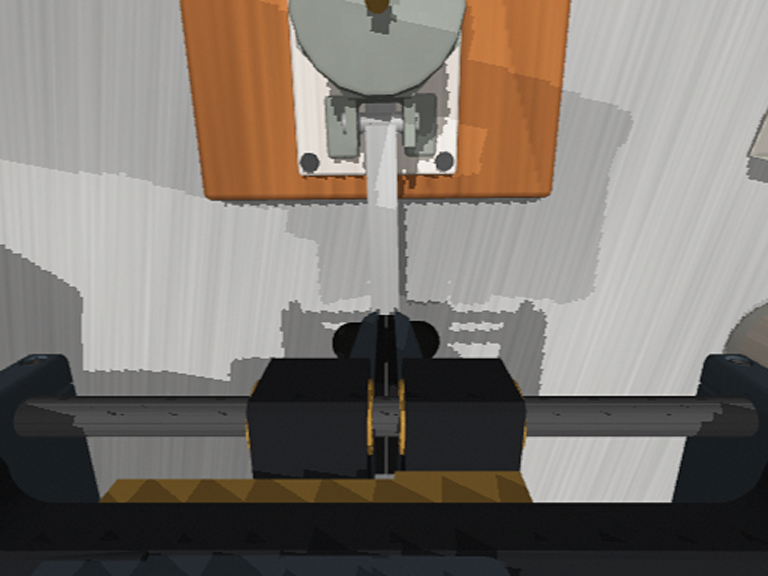

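Request:
step_arm(steps="0 0.5 0 0 0 0 1; 0 0.5 0 0 0 0 1; 0 0 0 0 0 0 1")

```text
t: 25.8
ee_pos: [0.5914, 0.0133, 0.1009]
ee_rot: [0.546, -0.544, 0.445, -0.455]
wrist_force: [-1.9, 2.9, 4.8]
opening: 0.0006
```

Request:
step_arm(steps="0 -0.5 0 0 0 0 1; 0 -1.5 0 0 0 0 1; 0 -2 0 0 0 0 1; 0 -3 0 0 0 0 1; 1 -3 0 0 0 0 0.5; 1 -3 0 0 0 0 0; 1 -3 0 0 0 0 0; 0 0 0 0 0 0 0; 0 0 0 0 0 0 0")

```text
t: 26.55
ee_pos: [0.5941, -0.0157, 0.2673]
ee_rot: [0.546, -0.545, 0.446, -0.454]
wrist_force: [-0.9, 0.2, -1.3]
opening: 0.0312
```

```bash
python3 -c "
from tgt import *
s,c=look(0,'w21');print(s['ee_pos'],s['opening'],s['wrist_force'])
B=np.array([.5613,.1428])
for yw in (1.755,1.775):
  m=np.array([np.cos(yw),np.sin(yw)])
  for x,z in((0,.132),(-.128,.098),(.135,.09)): print(yw,x,z,proj(c,[*(B+x*m),z])*1.5)
"
```

```text
[ 0.59409473 -0.01573309  0.26731156] 0.031154655300980327 [-0.93074846  0.19525964 -1.27318031]
1.755 0 0.132 [[379.42683316  10.16605813]]
1.755 -0.128 0.098 [[379.31951237 211.95773224]]
1.755 0.135 0.09 [[ 380.18343412 -221.16209072]]
1.775 0 0.132 [[379.42683316  10.16605813]]
1.775 -0.128 0.098 [[382.63951258 211.94043349]]
1.775 0.135 0.09 [[ 375.76369919 -221.16874556]]
```

View pics/w21.png

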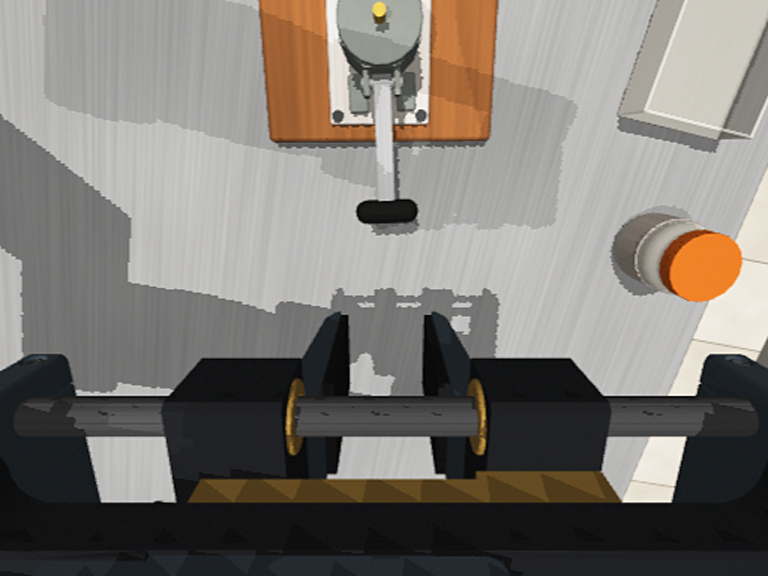

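Request:
step_arm(steps="3 -1 0 0 0 0 0; 4 0 0 0 0 0 0; 4 0 0 0 0 0 0; 4 0 0 0 0 0 0; 4 0 0 0 0 0 0; 4 0 0 0 0 0 0; 2 0 0 0 0 0 0; 0 0 0 0 0 0 0")

```text
t: 27.27
ee_pos: [0.6411, -0.266, 0.2658]
ee_rot: [-0.546, 0.549, -0.45, 0.446]
wrist_force: [-0.8, 0.7, 0.4]
opening: 0.0883
```

```bash
python3 -c "
from tgt import *
d=ctrl.get_image('top');T=cam(d);crop(d['img'],50,100,180,130,4.4,'pics/t22.png')
d=ctrl.get_image('scene');crop(d['img'],250,110,130,115,6,'pics/s22.png');cv2.imwrite('pics/sfull.png',d['img'][:,:,::-1])
"
```

```text
(no output)
```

View pics/t22.png

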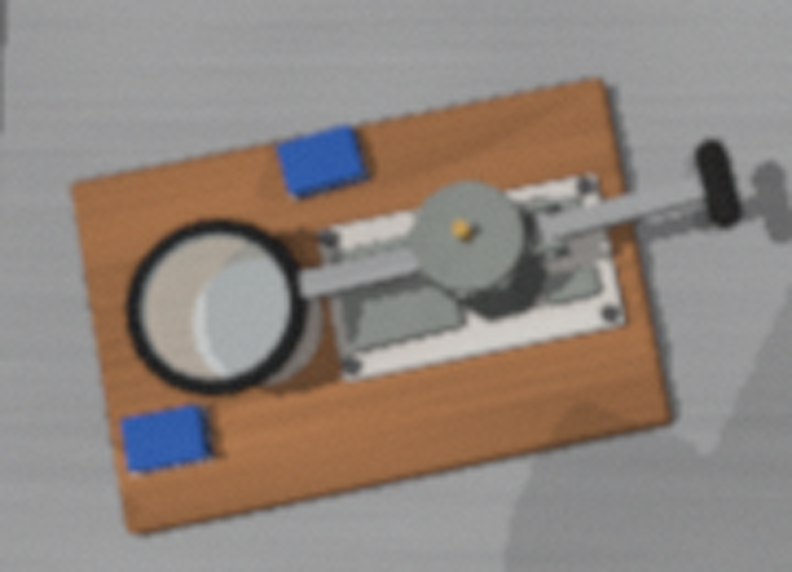

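View pics/s22.png

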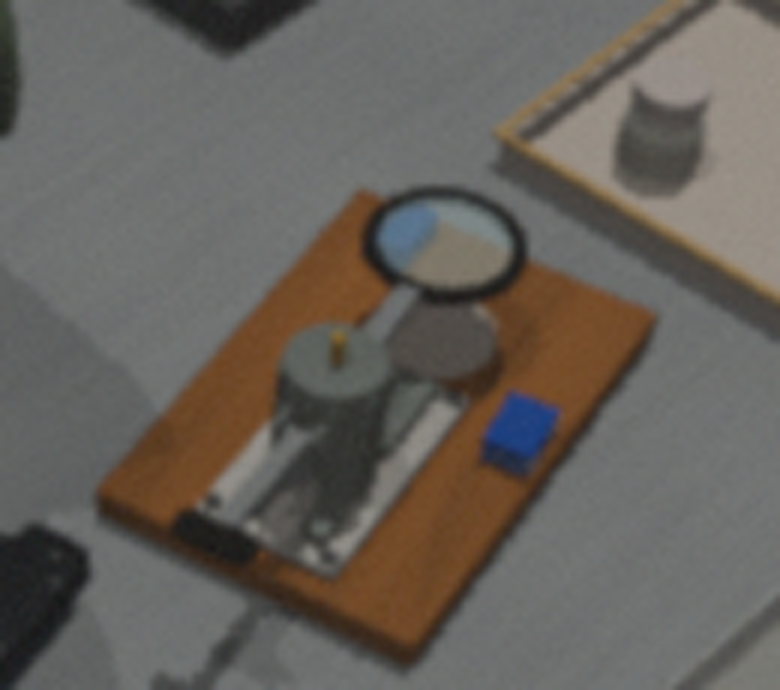

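View pics/sfull.png

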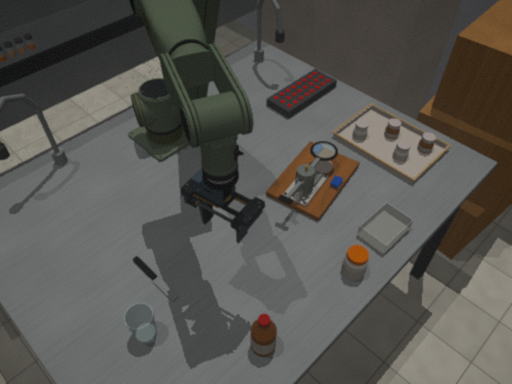

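Run:
```python
import contextlib,io
with contextlib.redirect_stdout(io.StringIO()):
    from fit import *
mt=px([(463,229),(217,307),(718,184)],4.4,50,100);ms=px([(338,336),(445,243),(217,536)],6,250,110)
def f(v):
    P=pose(v,np.array([[0,0,.102],[.135,0,.060],grip(v[3])]));P[:,2]+=v[4];return np.r_[(proj(T,P)-mt).ravel(),(proj(S,P)-ms).ravel()]
r=least_squares(f,[.56,.14,1.77,.0,.03]);print(r.x.round(4),r.fun.round(1))
# board from same images: plate screws top view
h=px([(330,240),(587,185),(350,367),(611,315)],4.4,50,100);H=back(T,h,.03);print([np.arctan2(*(H[a]-H[b])[[1,0]]) for a,b in((0,1),(2,3))],H.mean(0))
print("lens top cam",back(T,mt[1],.09),"seg yaw",np.arctan2(*(back(T,mt[1],.09)-back(T,mt[2],.098))[0][[1,0]]))
```

```text
[0.5609 0.1437 1.8021 0.0095 0.0279] [-0.7 -0.4  0.2 -0.  -0.2 -0.1 -0.2  0.  -0.5  0.2 -0.6  0. ]
[np.float64(1.7790521205781524), np.float64(1.761172250060014)] [0.55598063 0.1584601  0.03      ]
lens top cam [[0.52943706 0.27482944 0.09      ]] seg yaw 1.8012507490930574
```

```bash
python3 -c "
from station import ctrl
s=ctrl.state();print(s['t'],s['wrist_force']);print(ctrl.sign_off())"
```

```text
27.4667 [-0.55222676  0.09041547 -0.38305274]
the job is handed in; nothing more can be done
None
```

The magnifier is mounted on the ball, locked, and let go; I handed the job in at 27.5 s of the 64 s allowed.

**What I did:** I raised the handle to its stop (about 0.99 rad by the camera). I lifted the magnifier by its sleeve, lowered it over the ball and pressed it home. I then led the handle down through its arc and pressed it again from above with the fingers shut.

**Last checks:**
- **Seating:** it stopped moving at 41 N with the feet within about 0.1 mm of plate height by the arm's readings. The pin stands about 17 mm out. The final camera fit put the feet 2 mm lower, within its error.
- **Handle:** about 0.01 rad by the camera, which is fully down. It passed 0.2 rad freely on the way.
- **Bystanders:** both cassette stacks are in the same top-view pixels as before. The knife looks unmoved in the scene view, judged by eye. The gripper was clear of everything at hand-in.

**What disagreed:**
- **Yaw:** the magnifier sits about 2° off the board's axis. The lens centre is about 4 mm from the disc's centre, still over it. I left it rather than nudge a locked part.
- **Fingertips:** they proved to be about 27 mm further back than the stated 25 mm ahead of the TCP. My first pinch therefore closed just above the handle bar without moving it, and I used the corrected offset after that.

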